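# Show the freshly honed wide gouge to the edge-inspection camera

### The arm

A 6-joint arm with a two-finger parallel gripper is mounted at the origin on the work surface. World frame = base frame: x ahead of the robot, y to its left, z up, the work surface at z = 0. Lengths are in mm, angles in degrees, forces in N, time in s.
With the tool pointing down it reaches from about 250 to 725 mm from the base axis. Payload 4 kg.
Tool frame: the origin (TCP) lies where the fingers leave the gripper's body, on its centre line; the fingertips stand 73 mm ahead of it and the grasp point (between the pads) lies 54 mm ahead of it; x points along the fingers, y is the direction in which the jaws open and shut, and the axes are right-handed (so a half turn about x gives the same grasp; the last joint's range is limited). The gripper opens to 85 mm and grips with 20 to 120 N. Pads are 22 mm wide; open, the fingers measure 114 mm over their backs; the gripper's body (76 mm by 85 mm) begins 54 mm behind the grasp point. The pads swing forward as they close: fully open they stand 13 mm farther back than shut.
Start: joints at [-67.494, 13.785, 0.286, 76.501, 0, 90], TCP at [191.387, -461.921, 303.906] pointing down, gripper open.
Joint ranges: [-155.79, 155.79], [-60.16, 107.12], [-62.33, 73.08], [-114, 123.19], [-81.49, 82.49], [-180, 180]. Speed limits (degrees/s): [159.86, 159.86, 180, 180, 180, 180].

### API

Orientations are given as [roll, pitch, yaw] about the fixed x, y, z axes, in that order (R = Rz(yaw) Ry(pitch) Rx(roll)).
In Python, from station import * gives the robot as it stands.
- The arm moves only by the tool apply_moves, never from a script. Its argument "increments" is a list of rows, each an object of numbers: "grip": the gripper's target within -1 to 1 (shut at 1, half-way at 0, fully open at -1); "tx", "ty", "tz": the shift along the tool's x, y, z in m; "ax", "ay", "az": the turn, a rotation vector about the tool's x, y, z in degrees. A call has 1 to 20 rows; each row is the pose to reach, as a shift and turn from the pose commanded when the call began, along the tool's axes at that moment; what a row does not reach only later rows make up. A row lasts 1/12 s, in which the tool goes at most 41.7 mm and 7.16 degrees, less where a joint would pass 70% of its speed; a pose out of reach is approached as far as the arm can. A call with a gripper value outside its range is refused whole. The fingers move at their own pace and stop on an object; "newtons" is the grip in N (left out, the last holds). Time passes only in rows, so rows that repeat a pose let the fingers close. It gives the time, the measured TCP pose, the force and the opening at its end, in the units of the state.
- observe(): the state, without advancing time (a new reading comes with each control period).
- camera(name): name is "scene" or "side" or "wrist"; returns (picture, depth): 384x512x3 uint8, red, green, blue; 384x512 float32, mm along the optical axis (not along the pixel's ray), 0 where there is no reading.
- camera_model(name): a dict with "camera_matrix" (3x3 intrinsics, pixels), "R" (3x3) and "t" (3): a world point X has camera coordinates R X + t. Camera axes: x right, y down, z forward; pixel columns grow to the right and rows downward; lengths in mm; the calibration is good to about 2 mm. A picture is of the moment at which its call begins: read the wrist's pose just before it. camera_model takes no time and is no camera call; for the wrist camera it gives the pose at the moment of the call.
- close_job(): hands the job in, once; it reports no verdict.
The state is a dict: "time": time; "joints": joint angles; "joint_vel": joint speeds; "tau": joint torques, N m; "position": TCP position; "ee_rot": TCP orientation; "ft_force": force on the tool from outside, world axes, zero at the start; "torque": the same for the moment, N m; "grip_width": opening from 0.0 (shut) to 1.0 (fully open).
Only numpy, scipy, OpenCV 4.12 (cv2) and the standard library are available. Lean on these libraries where they do the work, as an engineer would, in place of code of your own. Each camera call takes 0.05 s, during which the arm holds its last target.

### The job

Lift the loose lid off the wooden tool case and lay it gently and flat on the clear bench, then take the wide gouge out of the case and hold it up to the inspection camera: level, hollow side up, its cutting edge pointing straight into the lens, centred on it and about 5 cm from the glass. Finish while holding it there, still and touching nothing else, and leave the narrow gouge, the camera and the other things where they are.

Things in the scene. Friction and masses are not known exactly. Their poses are not given: they have to be found in the camera images.
- case: fixed open wooden tool case, 276 (x) by 176 (y) by 62 high, walls 10, floor 8 thick, left of centre. Origin: centre of its underside; x along it, z up. Two gouges lie in it along x, edges to +x, handle axes level, 36 above the bench, at y = 33 and -33 (either may be the wide one), handle middles at x = -55. Notched cross rails at x = -100 (under handles) and 27 (under shanks), up to 42 high
- lid: loose wooden lid, 0.3 to 0.5 kg: board 276 (x) by 176 (y) by 9 on two battens 8 high that drop inside the case walls with 3 play (lift 10 to free). Origin: centre of the underside at the batten feet, 54 above the bench when closed, 0 when laid flat on the bench; x along it, as the case's. Clear bench for it: right (-y) of the case, between case and camera
- pull (a point): grip point of the lid: a solid wooden bar in the middle of the lid, 100 along the lid's x, 24 wide, from 17 (board top) to 51 above the lid's origin. This point is on its centre line, 39 above the lid's origin; axes as the lid's
- gouge_wide: carving gouge, 240 long, 0.13 to 0.22 kg, curved blade 30 wide. Origin: middle of the handle on its axis; x towards the edge, z out of the hollow side (up as it lies). Octagonal wood handle 28 across flats from x = -52 to 45, flats upright; ends x = -65 and 65; steel shank 11 thick to x = 90, blade to 175. Balances near x = 60; between the rails (x = -38 to 45) the handle is free, 14 of air below
- edge_wide (a point): middle of the wide gouge's cutting edge, at (175, 0, 1) in the gouge's frame; axes as the gouge's
- gouge_narrow: the other gouge: same handle, shank and length, blade only 12 wide; same axes; stays in the case
- camera: inspection camera on a stand, right of and beyond the case: fixed base 130 by 110, 14 high, front edge 10 behind the lens front; post 16 thick, 250 high, 115 behind the lens front, with a carriage holding a level barrel 36 to 48 thick that faces the robot's side. Origin: on the bench straight below the lens front; x points back along the barrel, z up
- lens (a point): centre of the camera's front glass, 135 to 195 above the bench. x points from the glass back into the barrel along the level optical axis, so the held gouge's x must point the same way; z up. The carriage keeps its height unless pushed hard
- mallet: turned wooden carving mallet standing on its head, 88 diameter, 212 high, right of the camera; origin: centre of its underside; stays put
- stone: sharpening stone in a wooden holder, 170 by 66 by 34 high, on the right, nearer the robot than the camera; origin: centre of its underside; stays put
- tin: round closed aluminium tin, 68 diameter, 45 high, left of the case; origin: centre of its underside; stays put
There are look-alikes about, which are no part of the job. Of the things that look like the camera, take the one that is farthest to the robot's right at the start.

How it is judged (in metres and radians):
On the way, in this order (a step that is already met when the one before it is completed fails the run):
1. the lid lies flat on the bench, let go (height (world z) of lid below 0.006 m and angle between lid's own z axis and vertical below 0.05 rad and linear speed of lid below 0.03 m/s and contact force between the fingers and lid below 0.1 N), for 0.2 s.
2. the wide gouge is lifted clear of the case by the fingers (height (world z) of gouge_wide above 0.085 m and contact force between the fingers and gouge_wide above 1 N and contact force between gouge_wide and case below 0.1 N), for 0.2 s.
At the end, for the whole second after the job is handed in: The wide gouge is held still by the fingers alone: edge middle 35 to 65 mm before the lens glass, within 12 mm of its axis sideways and in height, tool within 8 degrees of the axis, edge to the lens, hollow up within 11 degrees. The lid lies flat and at rest on the bench, untouched (all of step 1 and x of edge_wide in the frame of lens between -0.065 and -0.035 m and y of edge_wide in the frame of lens between -0.012 and 0.012 m and z of edge_wide in the frame of lens between -0.012 and 0.012 m and x of gouge_wide in the frame of lens below -0.18 m and angle between the x axis of gouge_wide and the x axis of lens, either way round below 0.14 rad and angle between gouge_wide's own z axis and vertical below 0.2 rad and linear speed of gouge_wide below 0.03 m/s and angular speed of gouge_wide below 0.2 rad/s and height (world z) of gouge_wide above 0.09 m and contact force between the fingers and gouge_wide above 1 N and contact force between gouge_wide and case below 0.1 N and contact force between gouge_wide and camera below 0.1 N and contact force between each of gouge_wide, the arm and lid below 0.1 N); the arm keeps its last pose, push and grip.
It fails at once if the lid was dropped (falling free at over 0.6 m/s) (linear speed of lid above 0.6 m/s and contact force between the fingers and lid below 0.1 N).
It fails at once if the wide gouge touched the camera (contact force between gouge_wide and camera above 1 N).
It fails at once if the camera's lens was moved (over 5 mm) (distance of lens from where it was at the start of the episode above 0.005 m).
It fails at once if the narrow gouge was moved (over 20 mm) (distance of gouge_narrow from where it was at the start of the episode above 0.02 m).
It fails at once if the mallet, stone or tin was moved (over 20 mm) (distance of any of mallet, stone, tin from where it was at the start of the episode above 0.02 m).
It also fails if it takes over 51 s, if anything falls off the work surface, if the arm or the gripper's body presses on something with over 40 N, if the wrist force passes 120 N, or if a joint passes its speed limit or range.

## Working session

There is one attempt and no reset: what is moved stays moved. The work goes in short steps, Python scripts to look and compute and a tool call to move; the robot and the scene stay as the last step left them, time stands still between calls to the robot, and variables do not carry over. Pictures are saved under pics/ and viewed, and the job is handed in when it is done.

Besides the shell and the picture viewer there is one more tool, called after "Emit:" as name(argument=value, ...), one argument or row to a line, values as JSON. apply_moves: Moves the arm, as the interface text tells. Its arguments: {"type":"object","properties":{"increments":{"type":"array","items":{"type":"object","properties":{"grip":{"type":"number"},"tx":{"type":"number"},"ty":{"type":"number"},"tz":{"type":"number"},"ax":{"type":"number"},"ay":{"type":"number"},"az":{"type":"number"}}}},"newtons":{"type":"number"}},"required":["increments"]}

```bash
mkdir -p pics; ls
python3 - <<'E'
from station import *
import cv2,numpy as np
print(observe())
for n in ["scene","side"]:
    p,d=camera(n); np.savez(f"{n}0.npz",p=p,d=d); cv2.imwrite(f"pics/{n}0.png",cv2.resize(p[:,:,::-1],(800,600),interpolation=cv2.INTER_CUBIC))
    m=camera_model(n); print(n,m); np.savez(f"{n}m.npz",K=m["camera_matrix"],R=m["R"],t=m["t"])
E
```

```text
pics
{'time': 0.0, 'joints': array([-6.74936996e+01,  1.38328560e+01,  2.12672838e-01,  7.65014449e+01,
        5.11509365e-04,  9.00005771e+01]), 'joint_vel': array([ 0.0678859 , -0.09803949,  0.04574683,  0.07939479,  0.03519209,
        0.10642331]), 'tau': array([-1.58892159e-03, -3.72318685e+01,  2.52406687e+01,  1.70149805e-02,
       -3.36016501e-05,  9.14200513e-06]), 'position': array([ 191.20860989, -461.46949997,  303.0001322 ]), 'ee_rot': array([-90.24037983,  89.87837091, 112.26534289]), 'ft_force': array([-0.02571056, -0.45051484, -0.2024061 ]), 'torque': array([ 0.00077411, -0.00499561, -0.02960774]), 'grip_width': 0.996069695031659}
scene {'camera_matrix': array([[367.05292094,   0.        , 251.56179643],
       [  0.        , 367.05292094, 195.03181558],
       [  0.        ,   0.        ,   1.        ]]), 'R': array([[ 0.0868344 ,  0.99608117, -0.01679547],
       [ 0.72882421, -0.07501162, -0.68057955],
       [-0.67917233,  0.04685678, -0.73248166]]), 't': array([ -60.43152402, -328.67902961, 1881.04781213])}
side {'camera_matrix': array([[346.65026909,   0.        , 258.738985  ],
       [  0.        , 346.65026909, 192.65807908],
       [  0.        ,   0.        ,   1.        ]]), 'R': array([[-0.93038474, -0.36655396,  0.00473578],
       [-0.1775118 ,  0.43918099, -0.88068702],
       [ 0.32073945, -0.82021842, -0.47367494]]), 't': array([ 514.95985751,  217.87978882, 1047.7683978 ])}
```

View pics/scene0.png

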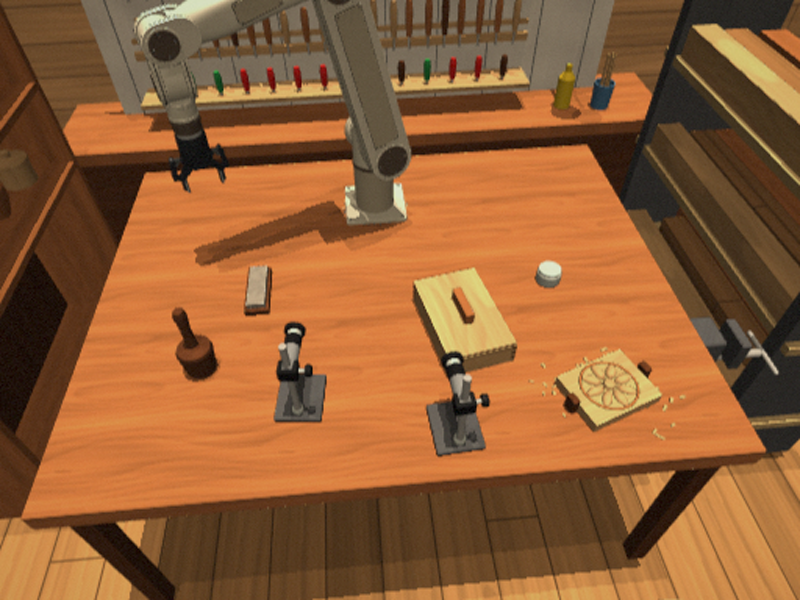

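View pics/side0.png

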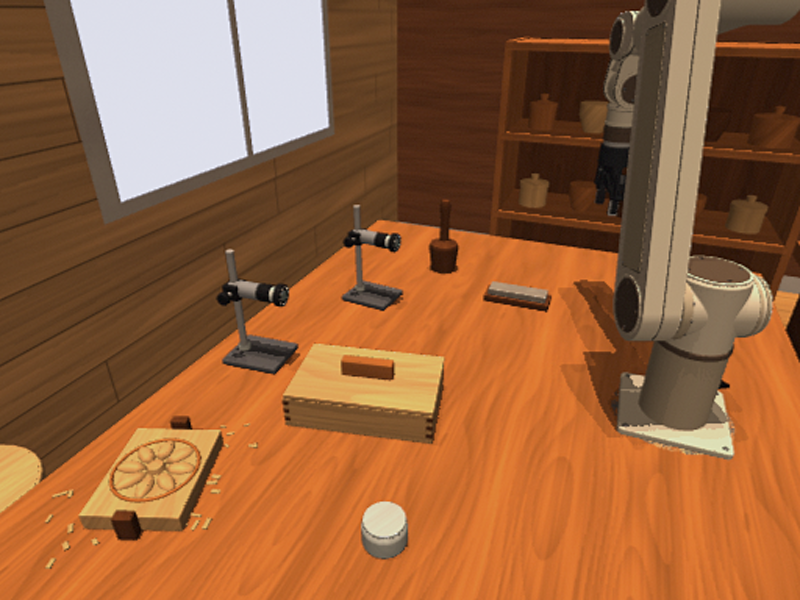

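The scene camera looks back at the robot, so the robot's right is at image left. The target camera is the left one, with its lens at (293,330) in the 800 px picture. The lid's pull is at (463,304), the stone at (258,288), the mallet at (195,350) and the tin at (548,272). Next I measure with depth.

```bash
cat > h.py <<'E'
import numpy as np, cv2
def cloud(d,K,R,t):
    v,u=np.mgrid[0:d.shape[0],0:d.shape[1]]
    c=np.stack([(u-K[0,2])/K[0,0]*d,(v-K[1,2])/K[1,1]*d,d],-1)
    w=(c-t)@R   # R^T (c-t)
    w[d<=0]=np.nan
    return w
E
python3 - <<'E'
from h import *
for n in ["scene","side"]:
    f=np.load(n+"0.npz");m=np.load(n+"m.npz");W=cloud(f["d"],m["K"],m["R"],m["t"])
    x,y,z=W[...,0],W[...,1],W[...,2]
    print(n,"bench",np.nanmedian(z[(x>250)&(x<900)&(abs(z)<20)]))
    ok=(x>200)&(x<900)&(abs(y)<650)
    def rect(mask,name):
        P=W[mask][:,:2].astype(np.float32)
        if len(P)<5: print(name,len(P));return
        print(name,len(P),np.round(W[mask].mean(0),1),cv2.minAreaRect(P))
    lid=ok&(z>62)&(z<78)&(x<680)&(y>-120)&(y<250)
    rect(lid,"lidtop")
    k=ok&(z>98)&(z<112)&(x<680)&(y>-100)&(y<250)
    rect(k,"pulltop")
    # objects connected comps
    mask=(ok&(z>8)).astype(np.uint8)
    nn,l,s,c=cv2.connectedComponentsWithStats(mask)
    for i in range(1,nn):
        if s[i,4]>30:
            q=W[l==i]; print(i,s[i],np.round(q.min(0)),np.round(q.max(0)),np.round(np.median(q,0)))
E
```

```text
scene bench -0.8061740931995469
lidtop 1663 [552.  173.2  70. ] ((543.3677368164062, 164.24307250976562), (273.2575988769531, 171.55772399902344), 0.06006829813122749)
pulltop 119 [559.6 188.6 103.8] ((557.6948852539062, 188.773193359375), (102.93232727050781, 23.88730812072754), 11.499520301818848)
1 [  89   10   45  114 2553] [ 200. -533.  246.] [ 253. -359.  688.] [ 223. -450.  559.]
14 [343 168  16  16 205] [374. 429.   8.] [439. 494.  50.] [417. 458.  41.]
15 [156 170  18  32 465] [ 288. -387.    8.] [ 457. -318.   40.] [ 389. -348.   31.]
16 [ 264  172   67  115 3958] [407.  68.   8.] [900. 303. 251.] [643. 161.  70.]
20 [110 197  28  45 689] [ 584. -515.    8.] [ 663. -434.  213.] [ 632. -469.   84.]
23 [ 175  206   34   64 1336] [ 660. -286.    8.] [ 806. -165.  253.] [ 761. -222.   18.]
24 [ 355  224   69   51 2071] [686. 384.   8.] [891. 614.  50.] [801. 493.  30.]
side bench 0.4190510334369574
lidtop 2177 [531.7 184.   71.4] ((552.1178588867188, 186.33486938476562), (269.23724365234375, 177.41299438476562), 10.571954727172852)
pulltop 204 [553.9 193.1 104. ] ((555.1314086914062, 190.43453979492188), (98.2059097290039, 26.255569458007812), 10.672906875610352)
1 [ 380    7   28  124 1248] [ 200. -520.  245.] [ 250. -359.  686.] [ 217. -435.  541.]
2 [274 127  19  47 480] [ 575. -498.    8.] [ 661. -430.  214.] [ 613. -457.   79.]
3 [219 131  39  67 903] [ 660. -282.    8.] [ 804. -162.  253.] [ 744. -215.  104.]
4 [ 138  160   52   78 1402] [773.  69.   8.] [900. 184. 252.] [854. 136.  88.]
5 [309 180  44  18 484] [ 285. -383.    8.] [ 455. -312.   39.] [ 365. -329.   28.]
6 [ 180  220  104   62 4969] [404.  76.   8.] [708. 305. 108.] [540. 238.  71.]
7 [  50  266   92   78 4199] [688. 386.   8.] [891. 614.  48.] [775. 522.  31.]
8 [231 321  30  35 871] [369. 432.   8.] [435. 499.  48.] [398. 477.  44.]
```

Run:
```python
from h import *
for n,(a,b,c,d) in {"scene":(165,195,215,275),"side":(210,120,270,205)}.items():
    f=np.load(n+"0.npz");m=np.load(n+"m.npz");W=cloud(f["d"],m["K"],m["R"],m["t"])
    x,y,z=W[...,0],W[...,1],W[...,2]
    cv2.imwrite(f"pics/cam_{n}.png",cv2.resize(f["p"][b:d,a:c,::-1],None,fx=8,fy=8,interpolation=cv2.INTER_CUBIC)[:600])
    box=(x>600)&(x<830)&(y>-320)&(y<-140)
    k=box&(z>5)&(z<25); print("base",k.sum(),cv2.minAreaRect(W[k][:,:2].astype(np.float32)))
    k=box&(z>222)&(z<260); print("post",np.round(W[k].mean(0)))
    for lo in range(120,222,10):
        k=box&(z>lo)&(z<lo+10)
        if k.sum(): q=W[k]; print(lo,k.sum(),q.min(0).round(),q.max(0).round())
    k=box&(z>100)&(z<222)&(x<722)
    for lo in range(640,730,10):
        j=k&(x>lo)&(x<lo+10)
        if j.sum()>2: q=W[j]; print("x",lo,j.sum(),q.min(0).round(),q.max(0).round(),q.mean(0).round())
```

```text
base 731 ((714.5779418945312, -231.7339630126953), (204.44940185546875, 145.9534149169922), 16.369680404663086)
post [ 779. -229.  241.]
120 7 [ 777. -236.  121.] [ 784. -223.  128.]
130 4 [ 781. -235.  131.] [ 785. -225.  135.]
140 1 [ 793. -215.  150.] [ 793. -215.  150.]
150 25 [ 674. -250.  150.] [ 796. -200.  160.]
160 52 [ 665. -249.  160.] [ 796. -180.  170.]
170 103 [ 671. -251.  170.] [ 797. -179.  180.]
180 248 [ 664. -250.  180.] [ 796. -181.  190.]
190 50 [ 660. -235.  190.] [ 784. -206.  200.]
200 9 [ 777. -237.  201.] [ 784. -224.  210.]
210 11 [ 774. -235.  210.] [ 785. -222.  220.]
220 11 [ 778. -236.  220.] [ 785. -223.  230.]
x 660 22 [ 660. -239.  167.] [ 670. -195.  196.] [ 666. -217.  189.]
x 670 58 [ 670. -241.  156.] [ 680. -195.  195.] [ 675. -215.  182.]
x 680 14 [ 680. -234.  172.] [ 690. -205.  189.] [ 684. -218.  183.]
x 690 26 [ 690. -238.  174.] [ 700. -203.  191.] [ 695. -219.  185.]
x 700 23 [ 701. -236.  167.] [ 709. -203.  190.] [ 705. -218.  185.]
x 710 29 [ 710. -236.  163.] [ 720. -204.  192.] [ 715. -219.  185.]
base 412 ((736.6349487304688, -222
[... 331 characters left out ...]
70.]
170 102 [ 661. -234.  170.] [ 792. -178.  180.]
180 119 [ 661. -249.  180.] [ 794. -180.  190.]
190 38 [ 662. -232.  190.] [ 779. -203.  200.]
200 10 [ 769. -236.  200.] [ 779. -220.  210.]
210 8 [ 770. -230.  211.] [ 786. -223.  217.]
220 9 [ 770. -229.  220.] [ 783. -222.  229.]
x 660 59 [ 661. -234.  151.] [ 669. -195.  194.] [ 664. -213.  175.]
x 670 24 [ 671. -225.  155.] [ 678. -194.  196.] [ 674. -203.  178.]
x 680 16 [ 682. -236.  160.] [ 690. -200.  191.] [ 686. -211.  179.]
x 690 25 [ 690. -225.  156.] [ 699. -200.  192.] [ 694. -210.  178.]
x 700 22 [ 701. -222.  154.] [ 710. -202.  190.] [ 705. -209.  177.]
x 710 22 [ 710. -227.  157.] [ 720. -203.  191.] [ 715. -210.  178.]
```

```bash
python3 -c "
import cv2
a=cv2.imread('pics/cam_scene.png');b=cv2.imread('pics/cam_side.png');import numpy as np
h=max(a.shape[0],b.shape[0]);o=np.zeros((h,a.shape[1]+b.shape[1],3),np.uint8);o[:a.shape[0],:a.shape[1]]=a;o[:b.shape[0],a.shape[1]:]=b
s=min(800/o.shape[1],600/h);print(s,a.shape,b.shape);cv2.imwrite('pics/cams.png',cv2.resize(o,None,fx=s,fy=s))"
```

```text
0.9090909090909091 (600, 400, 3) (600, 480, 3)
```

View pics/cams.png

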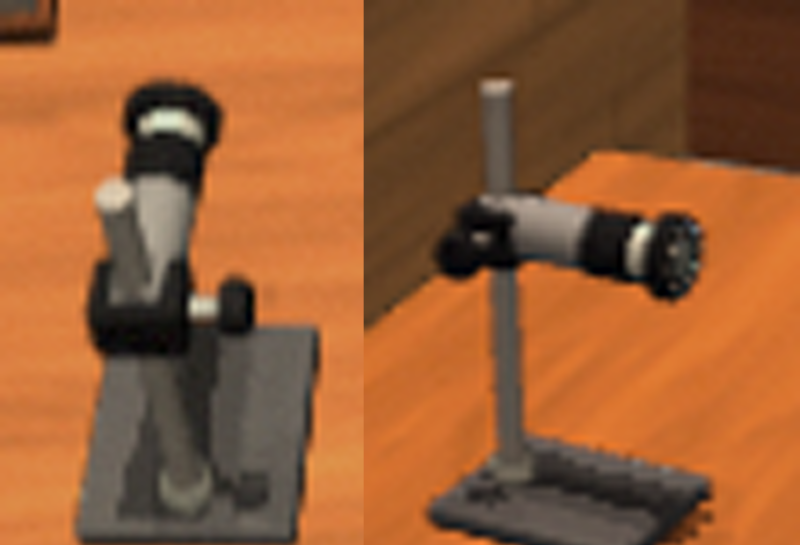

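```bash
cat >> h.py <<'E'
from scipy.spatial.transform import Rotation as Ro
def plan(target, yaw, from_pos=None, from_R=None, g=54):
    """target: grasp point (world mm); yaw: direction of object's x axis; tool down, jaws along object's y"""
    from station import observe
    s=observe()
    p=s["position"] if from_pos is None else np.array(from_pos,float)
    R=Ro.from_euler("xyz",s["ee_rot"],degrees=True).as_matrix() if from_R is None else from_R
    best=None
    for k in (0,180):
        a=np.radians(yaw+k)
        y=np.array([-np.sin(a),np.cos(a),0]);x=np.array([0,0,-1.]);T=np.stack([x,y,np.cross(x,y)],1)
        rv=np.degrees(Ro.from_matrix(R.T@T).as_rotvec())
        if best is None or np.linalg.norm(rv)<np.linalg.norm(best[1]): best=(T,rv)
    T,rv=best
    tcp=np.array(target,float)-T[:,0]*g
    sh=R.T@(tcp-p)
    print("time",round(s["time"],2),"pos",p.round(1),"grasp",(p+R[:,0]*g).round(1),"tooly yaw",np.degrees(np.arctan2(R[1,1],R[0,1])).round(2),"tilt",np.degrees(np.arccos(-R[2,0])).round(2),"F",s["ft_force"].round(1),"w",round(s["grip_width"],3),"j",s["joints"].round(0))
    print("-> t(m)",(sh/1000).round(4),"a(deg)",rv.round(2),"rows",np.linalg.norm(sh)/41.7,np.linalg.norm(rv)/7.16)
E
python3 - <<'E'
from h import *
plan([556,190,200],10.8)
E
```

```text
time 0.1 pos [ 191.2 -461.5  303.1] grasp [ 191.2 -461.4  249.1] tooly yaw -67.49 tilt 0.11 F [-0.1  0.  -0.1] w 1.001 j [-67.  14.   0.  76.   0.  90.]
-> t(m) [ 0.05   -0.4622 -0.5864] a(deg) [1.171e+01 1.000e-02 1.000e-01] rows 17.944929311485627 1.634971206425419
```

Emit:
apply_moves(
  increments=[
    {"tx": 0,"ty": -0.02,"tz": -0.025,"ax": -7,"grip": -1},
    {"ty": -0.04,"tz": -0.05,"ax": -14,"grip": -1},
    {"ty": -0.06,"tz": -0.075,"ax": -21,"grip": -1},
    {"ty": -0.08,"tz": -0.1,"ax": -28,"grip": -1},
    {"ty": -0.1,"tz": -0.125,"ax": -35,"grip": -1},
    {"ty": -0.12,"tz": -0.15,"ax": -42,"grip": -1},
    {"ty": -0.14,"tz": -0.175,"ax": -49,"grip": -1},
    {"ty": -0.16,"tz": -0.2,"ax": -56,"grip": -1},
    {"ty": -0.18,"tz": -0.225,"ax": -63,"grip": -1},
    {"ty": -0.2,"tz": -0.25,"ax": -70,"grip": -1},
    {"ty": -0.22,"tz": -0.275,"ax": -77,"grip": -1},
    {"ty": -0.24,"tz": -0.3,"ax": -84,"grip": -1},
  ],
  newtons=50,
)

```text
invalid input
```

```bash
python3 -c "
from h import *
plan([556,190,200],10.8)"
```

```text
time 0.1 pos [ 191.2 -461.5  303.1] grasp [ 191.2 -461.4  249.1] tooly yaw -67.49 tilt 0.11 F [-0.1  0.  -0.1] w 1.001 j [-67.  14.   0.  76.   0.  90.]
-> t(m) [ 0.05   -0.4622 -0.5864] a(deg) [1.171e+01 1.000e-02 1.000e-01] rows 17.944929311485627 1.634971206425419
```

Emit:
apply_moves(
  increments=[
    {"tx": 0,"ty": -0.02,"tz": -0.025,"ax": -7,"ay": 0,"az": 0,"grip": -1},
    {"tx": 0,"ty": -0.04,"tz": -0.05,"ax": -14,"ay": 0,"az": 0,"grip": -1},
    {"tx": 0,"ty": -0.06,"tz": -0.075,"ax": -21,"ay": 0,"az": 0,"grip": -1},
    {"tx": 0,"ty": -0.08,"tz": -0.1,"ax": -28,"ay": 0,"az": 0,"grip": -1},
    {"tx": 0,"ty": -0.1,"tz": -0.125,"ax": -35,"ay": 0,"az": 0,"grip": -1},
    {"tx": 0,"ty": -0.12,"tz": -0.15,"ax": -42,"ay": 0,"az": 0,"grip": -1},
    {"tx": 0,"ty": -0.14,"tz": -0.175,"ax": -49,"ay": 0,"az": 0,"grip": -1},
    {"tx": 0,"ty": -0.16,"tz": -0.2,"ax": -56,"ay": 0,"az": 0,"grip": -1},
    {"tx": 0,"ty": -0.18,"tz": -0.225,"ax": -63,"ay": 0,"az": 0,"grip": -1},
    {"tx": 0,"ty": -0.2,"tz": -0.25,"ax": -70,"ay": 0,"az": 0,"grip": -1},
    {"tx": 0,"ty": -0.22,"tz": -0.275,"ax": -77,"ay": 0,"az": 0,"grip": -1},
    {"tx": 0,"ty": -0.24,"tz": -0.3,"ax": -84,"ay": 0,"az": 0,"grip": -1},
  ],
  newtons=50,
)

```text
time: 1.1
position: [376.9, -123.8, 303.7]
ee_rot: [-122.3, 90.0, 164.5]
ft_force: [0.3, -0.7, 0.1]
grip_width: 1.0
```

```bash
python3 -c "
from h import *
plan([556,190,200],10.8)"
```

```text
time 1.1 pos [ 376.9 -123.8  303.7] grasp [ 376.8 -123.8  249.7] tooly yaw 16.85 tilt 0.03 F [ 0.3 -0.7  0.1] w 1.0 j [-18.   2. -14.  74.  -0.  55.]
-> t(m) [ 0.0496  0.2624 -0.2483] a(deg) [-8.395e+01 -3.000e-02  1.000e-02] rows 8.745861972686916 11.724796197595609
```

Emit:
apply_moves(
  increments=[
    {"tx": 0,"ty": 0.022,"tz": -0.0207,"ax": -7,"ay": 0,"az": 0,"grip": -1},
    {"tx": 0,"ty": 0.044,"tz": -0.0414,"ax": -14,"ay": 0,"az": 0,"grip": -1},
    {"tx": 0,"ty": 0.066,"tz": -0.062,"ax": -21,"ay": 0,"az": 0,"grip": -1},
    {"tx": 0,"ty": 0.088,"tz": -0.083,"ax": -28,"ay": 0,"az": 0,"grip": -1},
    {"tx": 0,"ty": 0.11,"tz": -0.104,"ax": -35,"ay": 0,"az": 0,"grip": -1},
    {"tx": 0,"ty": 0.132,"tz": -0.124,"ax": -42,"ay": 0,"az": 0,"grip": -1},
    {"tx": 0,"ty": 0.154,"tz": -0.145,"ax": -49,"ay": 0,"az": 0,"grip": -1},
    {"tx": 0,"ty": 0.176,"tz": -0.166,"ax": -56,"ay": 0,"az": 0,"grip": -1},
    {"tx": 0.01,"ty": 0.198,"tz": -0.186,"ax": -63,"ay": 0,"az": 0,"grip": -1},
    {"tx": 0.02,"ty": 0.22,"tz": -0.207,"ax": -70,"ay": 0,"az": 0,"grip": -1},
    {"tx": 0.03,"ty": 0.242,"tz": -0.228,"ax": -77,"ay": 0,"az": 0,"grip": -1},
    {"tx": 0.05,"ty": 0.2624,"tz": -0.2483,"ax": -84,"ay": 0,"az": 0,"grip": -1},
    {"tx": 0.05,"ty": 0.2624,"tz": -0.2483,"ax": -84,"ay": 0,"az": 0,"grip": -1},
    {"tx": 0.05,"ty": 0.2624,"tz": -0.2483,"ax": -84,"ay": 0,"az": 0,"grip": -1},
    {"tx": 0.05,"ty": 0.2624,"tz": -0.2483,"ax": -84,"ay": 0,"az": 0,"grip": -1},
  ],
)

```text
time: 2.35
position: [557.2, 187.0, 253.3]
ee_rot: [-161.9, 89.9, -151.4]
ft_force: [-0.1, -0.8, -0.7]
grip_width: 1.002
```

Run:
```python
from h import *
from station import *
plan([556,190,95],10.8)
m=camera_model("wrist");p,d=camera("wrist")
np.savez("w1.npz",p=p,d=d,K=m["camera_matrix"],R=m["R"],t=m["t"])
cv2.imwrite("pics/w1.png",p[:,:,::-1])
W=cloud(d,m["camera_matrix"],m["R"],m["t"]);x,y,z=W[...,0],W[...,1],W[...,2]
for lo,hi in((98,112),(64,78)):
    k=(z>lo)&(z<hi)&(x>380)&(x<720)&(y>50)&(y<330); print(k.sum(),W[k].mean(0).round(1),cv2.minAreaRect(W[k][:,:2].astype(np.float32)) if k.sum()>5 else "")
print("campos",-m["R"].T@m["t"])
```

```text
time 2.35 pos [557.2 187.  253.3] grasp [557.1 186.9 199.3] tooly yaw 100.46 tilt 0.12 F [-0.1 -0.8 -0.7] w 1.002 j [19. 25.  9. 74. -0.  8.]
-> t(m) [ 0.1043  0.0033 -0.0004] a(deg) [-0.34 -0.12  0.04] rows 2.5023287638693077 0.05035806383914608
4550 [550.7 189.8 104.6] ((554.4209594726562, 190.5298614501953), (99.22875213623047, 24.0756778717041), 11.307991027832031)
69453 [534.2 185.8  71. ] ((555.7831420898438, 190.60079956054688), (274.61529541015625, 176.9593963623047), 11.164594650268555)
campos [484.43340642 174.55266125 323.32792216]
```

View pics/w1.png

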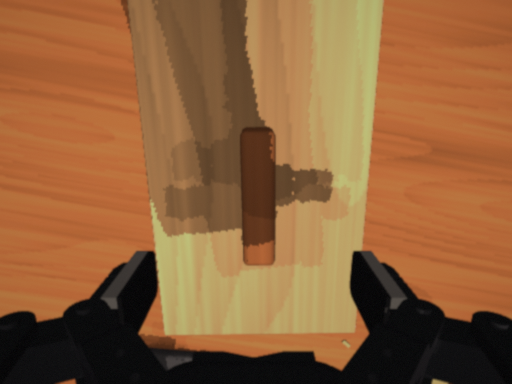

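Wrist view: the pull is at (258,195), lying between the open fingers. The wrist fit puts the lid at (555.5, 190.5) with yaw 11.2, which agrees with the side camera. I'll descend now.

Emit:
apply_moves(
  increments=[
    {"tx": 0.03,"ty": 0.0036,"tz": 0.001,"ax": -0.7,"ay": 0,"az": 0,"grip": -1},
    {"tx": 0.06,"ty": 0.0036,"tz": 0.001,"ax": -0.7,"ay": 0,"az": 0,"grip": -1},
    {"tx": 0.085,"ty": 0.0036,"tz": 0.001,"ax": -0.7,"ay": 0,"az": 0,"grip": -1},
    {"tx": 0.098,"ty": 0.0036,"tz": 0.001,"ax": -0.7,"ay": 0,"az": 0,"grip": -1},
    {"tx": 0.103,"ty": 0.0036,"tz": 0.001,"ax": -0.7,"ay": 0,"az": 0,"grip": -1},
    {"tx": 0.103,"ty": 0.0036,"tz": 0.001,"ax": -0.7,"ay": 0,"az": 0,"grip": -1},
    {"tx": 0.103,"ty": 0.0036,"tz": 0.001,"ax": -0.7,"ay": 0,"az": 0,"grip": 0},
  ],
)

```text
time: 2.98
position: [558.7, 190.5, 152.6]
ee_rot: [5.4, 89.9, 16.5]
ft_force: [-0.8, 0.2, -0.2]
grip_width: 0.884
```

```bash
python3 -c "
from h import *
plan([555.5,190.5,96],11.2)"
```

```text
time 2.98 pos [558.7 190.5 152.6] grasp [558.9 190.5  98.6] tooly yaw 101.13 tilt 0.14 F [-0.8  0.2 -0.2] w 0.884 j [19. 30.  0. 61. -0.  8.]
-> t(m) [ 0.0026  0.0007 -0.0032] a(deg) [-0.07  0.13 -0.01] rows 0.0991508593867668 0.021454392519472742
```

Close, then lift slowly.

Emit:
apply_moves(
  increments=[
    {"tx": 0.002,"ty": 0,"tz": -0.003,"ax": 0,"ay": 0,"az": 0,"grip": 0.5},
    {"tx": 0.002,"ty": 0,"tz": -0.003,"ax": 0,"ay": 0,"az": 0,"grip": 1},
    {"tx": 0.002,"ty": 0,"tz": -0.003,"ax": 0,"ay": 0,"az": 0,"grip": 1},
    {"tx": 0.002,"ty": 0,"tz": -0.003,"ax": 0,"ay": 0,"az": 0,"grip": 1},
    {"tx": 0.002,"ty": 0,"tz": -0.003,"ax": 0,"ay": 0,"az": 0,"grip": 1},
    {"tx": 0.002,"ty": 0,"tz": -0.003,"ax": 0,"ay": 0,"az": 0,"grip": 1},
    {"tx": 0.002,"ty": 0,"tz": -0.003,"ax": 0,"ay": 0,"az": 0,"grip": 1},
    {"tx": 0.002,"ty": 0,"tz": -0.003,"ax": 0,"ay": 0,"az": 0,"grip": 1},
    {"tx": 0.002,"ty": 0,"tz": -0.003,"ax": 0,"ay": 0,"az": 0,"grip": 1},
    {"tx": 0.002,"ty": 0,"tz": -0.003,"ax": 0,"ay": 0,"az": 0,"grip": 1},
  ],
  newtons=80,
)

```text
time: 3.82
position: [555.7, 190.4, 150.0]
ee_rot: [-6.8, 89.9, 4.4]
ft_force: [-0.8, -0.5, 5.9]
grip_width: 0.263
```

```bash
python3 -c "
from h import *
plan([555.5,190.5,150],11.2)"
```

```text
time 3.82 pos [555.7 190.4 150. ] grasp [555.8 190.4  96. ] tooly yaw 101.2 tilt 0.11 F [-0.8 -0.5  5.9] w 0.263 j [19. 30. -0. 60. -0.  8.]
-> t(m) [-0.054   0.0001 -0.    ] a(deg) [0.   0.11 0.01] rows 1.294726634293747 0.014977524593167675
```

Emit:
apply_moves(
  increments=[
    {"tx": -0.003,"ty": 0,"tz": 0,"ax": 0,"ay": 0,"az": 0,"grip": 1},
    {"tx": -0.008,"ty": 0,"tz": 0,"ax": 0,"ay": 0,"az": 0,"grip": 1},
    {"tx": -0.014,"ty": 0,"tz": 0,"ax": 0,"ay": 0,"az": 0,"grip": 1},
    {"tx": -0.022,"ty": 0,"tz": 0,"ax": 0,"ay": 0,"az": 0,"grip": 1},
    {"tx": -0.032,"ty": 0,"tz": 0,"ax": 0,"ay": 0,"az": 0,"grip": 1},
    {"tx": -0.044,"ty": 0,"tz": 0,"ax": 0,"ay": 0,"az": 0,"grip": 1},
    {"tx": -0.056,"ty": 0,"tz": 0,"ax": 0,"ay": 0,"az": 0,"grip": 1},
    {"tx": -0.06,"ty": 0,"tz": 0,"ax": 0,"ay": 0,"az": 0,"grip": 1},
    {"tx": -0.06,"ty": 0,"tz": 0,"ax": 0,"ay": 0,"az": 0,"grip": 1},
  ],
)

```text
time: 4.57
position: [556.1, 190.8, 211.0]
ee_rot: [8.6, 89.8, 19.8]
ft_force: [-0.8, 0.3, -2.6]
grip_width: 0.27
```

Run:
```python
from h import *
from station import *
plan([510,-45,152],0)
p,d=camera("side");m=np.load("sidem.npz")
cv2.imwrite("pics/side2.png",p[:,:,::-1])
W=cloud(d,m["K"],m["R"],m["t"]);x,y,z=W[...,0],W[...,1],W[...,2]
k=(z>110)&(z<145)&(x>380)&(x<720)&(y>50)&(y<330)
A=W[k];c=A.mean(0);u,s,v=np.linalg.svd(A-c,full_matrices=False);print(k.sum(),c,v[2])
```

```text
time 4.57 pos [556.1 190.8 211. ] grasp [556.3 190.8 157. ] tooly yaw 101.21 tilt 0.22 F [-0.8  0.3 -2.6] w 0.27 j [19. 27.  5. 68.  0.  8.]
-> t(m) [ 0.0045 -0.2223 -0.091 ] a(deg) [11.21  0.21 -0.05] rows 5.762037312446012 1.565865503106055
2974 [547.20645214 208.81536552 132.21742891] [-0.0037857   0.0075188   0.99996457]
```

View pics/side2.png

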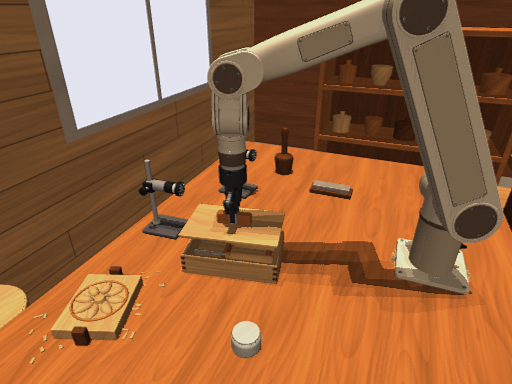

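The lid is up and level within half a degree, seen at (235,222) just above the open case. I'll carry it right.

Emit:
apply_moves(
  increments=[
    {"tx": 0,"ty": -0.01,"tz": -0.004,"ax": 0.5,"ay": 0,"az": 0,"grip": 1},
    {"tx": 0,"ty": -0.028,"tz": -0.011,"ax": 1,"ay": 0,"az": 0,"grip": 1},
    {"tx": 0,"ty": -0.05,"tz": -0.02,"ax": 2,"ay": 0,"az": 0,"grip": 1},
    {"tx": 0,"ty": -0.075,"tz": -0.031,"ax": 3.5,"ay": 0,"az": 0,"grip": 1},
    {"tx": 0,"ty": -0.1,"tz": -0.041,"ax": 5,"ay": 0,"az": 0,"grip": 1},
    {"tx": 0,"ty": -0.125,"tz": -0.051,"ax": 6.5,"ay": 0,"az": 0,"grip": 1},
    {"tx": 0,"ty": -0.15,"tz": -0.061,"ax": 8,"ay": 0,"az": 0,"grip": 1},
    {"tx": 0,"ty": -0.175,"tz": -0.072,"ax": 9.5,"ay": 0,"az": 0,"grip": 1},
    {"tx": 0,"ty": -0.197,"tz": -0.081,"ax": 10.5,"ay": 0,"az": 0,"grip": 1},
    {"tx": 0,"ty": -0.212,"tz": -0.087,"ax": 11.2,"ay": 0,"az": 0,"grip": 1},
    {"tx": 0,"ty": -0.22,"tz": -0.09,"ax": 11.2,"ay": 0,"az": 0,"grip": 1},
    {"tx": 0.0,"ty": -0.2223,"tz": -0.091,"ax": 11.2,"ay": 0,"az": 0,"grip": 1},
    {"tx": 0.0,"ty": -0.2223,"tz": -0.091,"ax": 11.2,"ay": 0,"az": 0,"grip": 1},
    {"tx": 0.0,"ty": -0.2223,"tz": -0.091,"ax": 11.2,"ay": 0,"az": 0,"grip": 1},
  ],
)

```text
time: 5.78
position: [509.0, -44.9, 208.7]
ee_rot: [119.7, 90.0, 119.7]
ft_force: [0.2, -0.7, -2.6]
grip_width: 0.27
```

```bash
python3 -c "
from h import *
plan([510,-45,43],0)"
```

```text
time 5.78 pos [509.  -44.9 208.7] grasp [509.  -44.8 154.7] tooly yaw 90.03 tilt 0.04 F [ 0.2 -0.7 -2.6] w 0.27 j [-5. 19. -8. 64.  0. -5.]
-> t(m) [ 0.1117 -0.0002  0.001 ] a(deg) [ 0.03 -0.02 -0.03] rows 2.6777190823222616 0.007435841548046756
```

Emit:
apply_moves(
  increments=[
    {"tx": 0.01,"ty": 0,"tz": 0,"ax": 0,"ay": 0,"az": 0,"grip": 1},
    {"tx": 0.028,"ty": 0,"tz": 0,"ax": 0,"ay": 0,"az": 0,"grip": 1},
    {"tx": 0.048,"ty": 0,"tz": 0,"ax": 0,"ay": 0,"az": 0,"grip": 1},
    {"tx": 0.066,"ty": 0,"tz": 0,"ax": 0,"ay": 0,"az": 0,"grip": 1},
    {"tx": 0.08,"ty": 0,"tz": 0,"ax": 0,"ay": 0,"az": 0,"grip": 1},
    {"tx": 0.09,"ty": 0,"tz": 0,"ax": 0,"ay": 0,"az": 0,"grip": 1},
    {"tx": 0.097,"ty": 0,"tz": 0,"ax": 0,"ay": 0,"az": 0,"grip": 1},
    {"tx": 0.102,"ty": 0,"tz": 0,"ax": 0,"ay": 0,"az": 0,"grip": 1},
    {"tx": 0.105,"ty": 0,"tz": 0,"ax": 0,"ay": 0,"az": 0,"grip": 1},
    {"tx": 0.107,"ty": 0,"tz": 0,"ax": 0,"ay": 0,"az": 0,"grip": 1},
    {"tx": 0.109,"ty": 0,"tz": 0,"ax": 0,"ay": 0,"az": 0,"grip": 1},
    {"tx": 0.11,"ty": 0,"tz": 0,"ax": 0,"ay": 0,"az": 0,"grip": 1},
    {"tx": 0.11,"ty": 0,"tz": 0,"ax": 0,"ay": 0,"az": 0,"grip": 1},
  ],
)

```text
time: 6.87
position: [509.3, -45.4, 99.2]
ee_rot: [-3.9, 90.0, -3.9]
ft_force: [-0.0, 0.1, -3.0]
grip_width: 0.265
```

Run:
```python
from h import *
from station import *
plan([510,-45,42],0)
p,d=camera("side");m=np.load("sidem.npz")
cv2.imwrite("pics/side3.png",p[:,:,::-1])
W=cloud(d,m["K"],m["R"],m["t"]);x,y,z=W[...,0],W[...,1],W[...,2]
k=(z>8)&(z<28)&(x>380)&(x<640)&(y>-125)&(y<35)
A=W[k];c=A.mean(0);u,s,v=np.linalg.svd(A-c,full_matrices=False);print(k.sum(),c,v[2],np.median(A[:,2]))
```

```text
time 6.87 pos [509.3 -45.4  99.2] grasp [509.3 -45.4  45.2] tooly yaw 90.0 tilt 0.04 F [-0.   0.1 -3. ] w 0.265 j [ -5.  26. -16.  48.   0.  -5.]
-> t(m) [0.0032 0.0004 0.0007] a(deg) [-0.    0.04  0.  ] rows 0.07914930928799985 0.005633407035481416
1414 [503.09855397 -34.66242054  20.75482975] [-5.91338392e-04  1.67093161e-04 -9.99999811e-01] 20.68877518385565
```

View pics/side3.png

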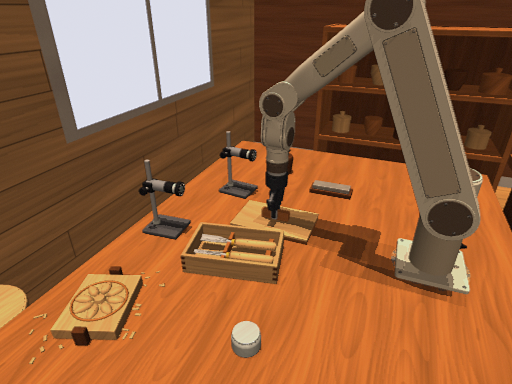

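Both gouges show now, with handles toward the robot at (245,245) and blades at (215,248). The lid still hovers about 3 mm up, so I'll lower it until it touches.

Emit:
apply_moves(
  increments=[
    {"tx": 0.001,"ty": 0,"tz": 0,"ax": 0,"ay": 0,"az": 0,"grip": 1},
    {"tx": 0.002,"ty": 0,"tz": 0,"ax": 0,"ay": 0,"az": 0,"grip": 1},
    {"tx": 0.003,"ty": 0,"tz": 0,"ax": 0,"ay": 0,"az": 0,"grip": 1},
    {"tx": 0.0035,"ty": 0,"tz": 0,"ax": 0,"ay": 0,"az": 0,"grip": 1},
    {"tx": 0.0035,"ty": 0,"tz": 0,"ax": 0,"ay": 0,"az": 0,"grip": 1},
  ],
)

```text
time: 7.33
position: [509.2, -45.4, 96.0]
ee_rot: [-13.5, 90.0, -13.5]
ft_force: [-2.5, -0.3, 2.1]
grip_width: 0.267
```

Emit:
apply_moves(
  increments=[
    {"tx": 0,"ty": 0,"tz": 0,"ax": 0,"ay": 0,"az": 0,"grip": 0.3},
    {"tx": 0,"ty": 0,"tz": 0,"ax": 0,"ay": 0,"az": 0,"grip": 0},
    {"tx": 0,"ty": 0,"tz": 0,"ax": 0,"ay": 0,"az": 0,"grip": -0.3},
    {"tx": 0,"ty": 0,"tz": 0,"ax": 0,"ay": 0,"az": 0,"grip": -0.6},
    {"tx": 0,"ty": 0,"tz": 0,"ax": 0,"ay": 0,"az": 0,"grip": -1},
    {"tx": 0,"ty": 0,"tz": 0,"ax": 0,"ay": 0,"az": 0,"grip": -1},
    {"tx": -0.01,"ty": 0,"tz": 0,"ax": 0,"ay": 0,"az": 0,"grip": -1},
    {"tx": -0.04,"ty": 0,"tz": 0,"ax": 0,"ay": 0,"az": 0,"grip": -1},
    {"tx": -0.08,"ty": 0,"tz": 0,"ax": 0,"ay": 0,"az": 0,"grip": -1},
    {"tx": -0.12,"ty": 0,"tz": 0,"ax": 0,"ay": 0,"az": 0,"grip": -1},
    {"tx": -0.16,"ty": 0,"tz": 0,"ax": 0,"ay": 0,"az": 0,"grip": -1},
    {"tx": -0.16,"ty": 0,"tz": 0,"ax": 0,"ay": 0,"az": 0,"grip": -1},
  ],
)

```text
time: 8.33
position: [512.9, -45.7, 264.9]
ee_rot: [-5.1, 89.1, -5.1]
ft_force: [0.9, -0.5, -0.2]
grip_width: 0.998
```

Run:
```python
from h import *
from station import *
plan([515,190,200],11)
for n in("side","scene"):
    p,d=camera(n);m=np.load(n+"m.npz")
    cv2.imwrite(f"pics/{n}4.png",cv2.resize(p[:,:,::-1],(800,600),interpolation=cv2.INTER_CUBIC))
    W=cloud(d,m["K"],m["R"],m["t"]);x,y,z=W[...,0],W[...,1],W[...,2]
    k=(z>12)&(z<24)&(x>360)&(x<660)&(y>-145)&(y<65)
    A=W[k];print(np.median(A[:,2]),cv2.minAreaRect(A[:,:2].astype(np.float32)))
```

```text
time 8.33 pos [512.9 -45.7 264.9] grasp [513.7 -45.8 211. ] tooly yaw 90.01 tilt 0.93 F [ 0.9 -0.5 -0.2] w 0.998 j [-5. 16. -3. 70. -0. -5.]
-> t(m) [0.0106 0.2357 0.002 ] a(deg) [-10.99   0.91   0.17] rows 5.658192125030163 1.5405790177658902
17.43972391171635 ((510.19451904296875, -47.037742614746094), (276.7063293457031, 182.2242889404297), 0.23634807765483856)
16.040548195600373 ((509.05279541015625, -45.87104034423828), (279.83074951171875, 175.70619201660156), 0.20616161823272705)
```

View pics/scene4.png

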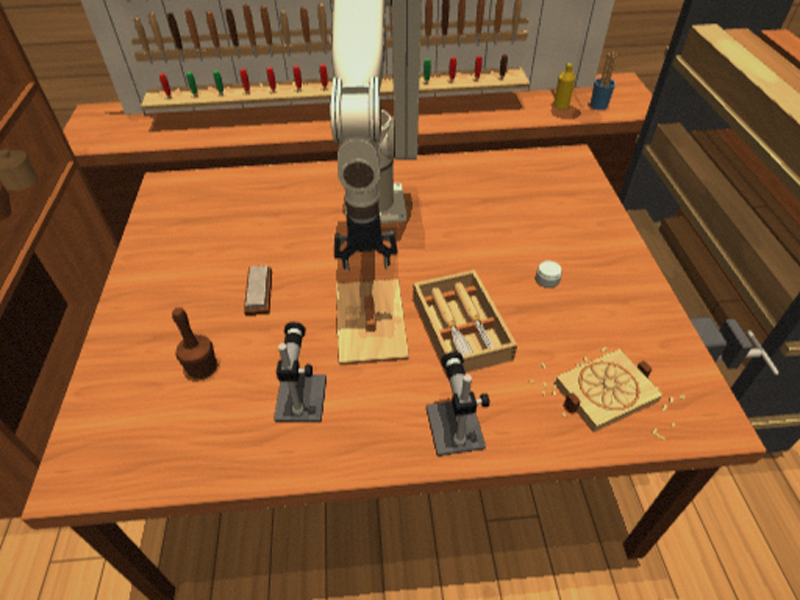

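The lid lies flat on the bench at (370,320), board top about 17 mm. The wide blade looks to be the image-left gouge at (457,335). I'll go over it for a closer view.

Emit:
apply_moves(
  increments=[
    {"tx": -0.01,"ty": 0.03,"tz": 0,"ax": -2,"ay": 0.2,"az": 0,"grip": -1},
    {"tx": -0.02,"ty": 0.065,"tz": 0,"ax": -4,"ay": 0.4,"az": 0,"grip": -1},
    {"tx": -0.03,"ty": 0.1,"tz": 0,"ax": -6,"ay": 0.6,"az": 0,"grip": -1},
    {"tx": -0.03,"ty": 0.135,"tz": 0,"ax": -8,"ay": 0.9,"az": 0,"grip": -1},
    {"tx": -0.03,"ty": 0.17,"tz": 0,"ax": -10,"ay": 0.9,"az": 0,"grip": -1},
    {"tx": -0.03,"ty": 0.19,"tz": 0,"ax": -11.2,"ay": 0.9,"az": 0,"grip": -1},
    {"tx": -0.03,"ty": 0.2,"tz": 0,"ax": -11.2,"ay": 0.9,"az": 0,"grip": -0.1},
    {"tx": -0.03,"ty": 0.2,"tz": 0,"ax": -11.2,"ay": 0.9,"az": 0,"grip": -0.1},
    {"tx": -0.03,"ty": 0.2,"tz": 0,"ax": -11.2,"ay": 0.9,"az": 0,"grip": -0.1},
  ],
)

```text
time: 9.18
position: [508.5, 154.2, 284.4]
ee_rot: [178.3, 89.0, -170.5]
ft_force: [0.1, -0.9, -0.7]
grip_width: 0.605
```

Run:
```python
from h import *
from station import *
plan([535,153,150],11.2)
m=camera_model("wrist");p,d=camera("wrist")
np.savez("w2.npz",p=p,d=d,K=m["camera_matrix"],R=m["R"],t=m["t"])
cv2.imwrite("pics/w2.png",cv2.resize(p[:,:,::-1],(800,600),interpolation=cv2.INTER_CUBIC))
W=cloud(d,m["camera_matrix"],m["R"],m["t"])
a=np.radians(11.2);Rz=np.array([[np.cos(a),-np.sin(a)],[np.sin(a),np.cos(a)]])
L=(W[...,:2]-[555.5,190.5])@Rz; z=W[...,2]
k=(abs(z-62)<5)&(abs(L[...,0])<160)&(abs(L[...,1])<110);print("rim",k.sum(),L[k].min(0),L[k].max(0),cv2.minAreaRect(W[k][:,:2].astype(np.float32)))
for s in(33,-33):
  for lo in range(-110,121,15):
    k=(z>30)&(z<60)&(L[...,0]>lo)&(L[...,0]<lo+15)&(abs(L[...,1]-s)<28)
    if k.sum()>3: q=L[k][:,1]; print(s,lo,k.sum(),np.percentile(q,[2,98]).round(1),"mid",np.mean(np.percentile(q,[2,98])).round(1),"z",np.percentile(z[k],[50,98]).round(1))
```

```text
time 9.18 pos [508.5 154.2 284.4] grasp [507.5 154.1 230.4] tooly yaw 101.21 tilt 1.03 F [ 0.1 -0.9 -0.7] w 0.605 j [17. 19.  4. 76.  0.  6.]
-> t(m) [ 0.0799 -0.0064  0.0272] a(deg) [ 0.01 -1.03 -0.03] rows 2.029484591351025 0.14395324722219488
rim 8215 [-137.72159644  -87.4950678 ] [138.39805671  89.5471199 ] ((555.4517822265625, 191.66958618164062), (276.27215576171875, 176.9082794189453), 11.352714538574219)
33 -110 830 [ 6.8 59.7] mid 33.3 z [43.7 50.8]
33 -95 557 [10.1 55.2] mid 32.6 z [47.8 50.9]
33 -80 475 [19.9 47. ] mid 33.4 z [48.5 51.2]
33 -65 462 [19.8 47. ] mid 33.4 z [48.4 51. ]
33 -50 441 [19.9 47. ] mid 33.5 z [48.5 51. ]
33 -35 435 [19.9 47.2] mid 33.5 z [48.5 50.9]
33 -20 399 [20.  47.4] mid 33.7 z [48.6 51. ]
33 -5 312 [21.  45.7] mid 33.3 z [46.9 50.1]
33 10 279 [ 5.8 60.3] mid 33.0 z [40.6 46.4]
33 25 209 [ 5.2 31.7] mid 18.4 z [41.7 43.4]
33 40 78 [25.8 32.6] mid 29.2 z [40.1 41.6]
33 55 88 [26.4 34.8] mid 30.6 z [38.8 40.9]
33 70 134 [26.1 38.8] mid 32.5 z [38.6 41.1]
33 85 174 [25.9 41.4] mid 33.7 z [38.9 41.5]
33 100 168 [26.2 41.9] mid 34.1 z [39.  41.3]
33 115 799 [ 6.1 50.6] mid 28.4 z [43.9 59.4]
-33 -110 800 [-59.7  -6.6] mid -33.2 z [44.2 51. ]
-33 -95 554 [-57.8 -10.5] mid -34.2 z [47.8 51.2]
-33 -80 465 [-45.3 -18.3] mid -31.8 z [48.8 51.3]
-33 -65 438 [-45.3 -18.2] mid -31.8 z [48.6 51.2]
-33 -50 421 [-45.6 -19.1] mid -32.4 z [48.7 51.2]
-33 -35 408 [-45.9 -19. ] mid -32.5 z [48.8 51. ]
-33 -20 377 [-45.2 -19. ] mid -32.1 z [48.8 51.2]
-33 -5 301 [-44.3 -19.9] mid -32.1 z [47.1 50.2]
-33 10 449 [-59.5  -6.3] mid -32.9 z [41.5 47. ]
-33 25 447 [-59.5  -6.3] mid -32.9 z [41.6 43.3]
-33 40 280 [-44.1 -19.7] mid -31.9 z [39.3 42.9]
-33 55 355 [-46.5 -16.6] mid -31.6 z [39.7 43.9]
-33 70 363 [-47.7 -16.4] mid -32.1 z [39.6 44.3]
-33 85 357 [-48.1 -15.2] mid -31.6 z [39.7 44.5]
-33 100 371 [-48.3 -15.2] mid -31.7 z [39.8 44.4]
-33 115 1037 [-59.8  -6.3] mid -33.0 z [44.6 59.4]
```

View pics/w2.png

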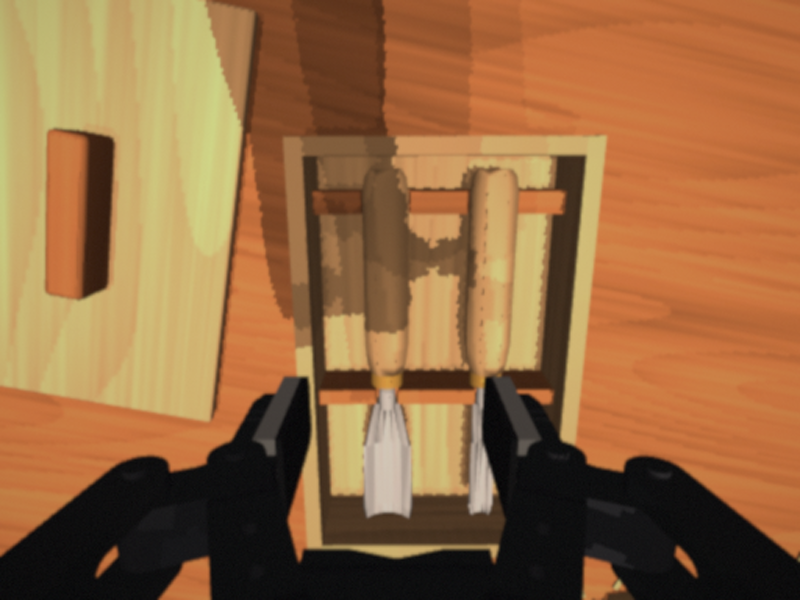

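The wide gouge is at case y ≈ -32.3, image (387,440), with its blade toward +x. I'll come over it with the jaws half open.

Emit:
apply_moves(
  increments=[
    {"tx": 0.03,"ty": -0.006,"tz": 0.014,"ax": 0.1,"ay": -0.5,"az": 0,"grip": -0.1},
    {"tx": 0.06,"ty": -0.006,"tz": 0.0272,"ax": 0.1,"ay": -1,"az": 0,"grip": -0.1},
    {"tx": 0.08,"ty": -0.006,"tz": 0.0275,"ax": 0.1,"ay": -1,"az": 0,"grip": -0.1},
    {"tx": 0.095,"ty": -0.006,"tz": 0.0275,"ax": 0.1,"ay": -1,"az": 0,"grip": -0.1},
    {"tx": 0.1,"ty": -0.006,"tz": 0.0275,"ax": 0.1,"ay": -1,"az": 0,"grip": -0.1},
    {"tx": 0.1,"ty": -0.006,"tz": 0.0275,"ax": 0.1,"ay": -1,"az": 0,"grip": -0.1},
    {"tx": 0.1,"ty": -0.006,"tz": 0.0275,"ax": 0.1,"ay": -1,"az": 0,"grip": -0.1},
    {"tx": 0.1,"ty": -0.006,"tz": 0.0275,"ax": 0.1,"ay": -1,"az": 0,"grip": -0.1},
  ],
)

```text
time: 9.9
position: [536.5, 153.5, 186.5]
ee_rot: [20.3, 89.7, 31.3]
ft_force: [-0.7, 1.0, 0.1]
grip_width: 0.549
```

Run:
```python
from h import *
plan([535.3,153.6,36],11.3)
```

```text
time 9.9 pos [536.5 153.5 186.5] grasp [536.7 153.7 132.5] tooly yaw 101.04 tilt 0.27 F [-0.7  1.   0.1] w 0.549 j [16. 24. -3. 63.  0.  5.]
-> t(m) [ 0.0965  0.0001 -0.0016] a(deg) [-0.26  0.25 -0.09] rows 2.3139370083094186 0.052097818507612324
```

Emit:
apply_moves(
  increments=[
    {"tx": 0.025,"ty": 0,"tz": -0.0015,"ax": -0.3,"ay": 0.2,"az": 0,"grip": -0.1},
    {"tx": 0.05,"ty": 0,"tz": -0.0015,"ax": -0.3,"ay": 0.2,"az": 0,"grip": -0.1},
    {"tx": 0.07,"ty": 0,"tz": -0.0015,"ax": -0.3,"ay": 0.2,"az": 0,"grip": -0.1},
    {"tx": 0.085,"ty": 0,"tz": -0.0015,"ax": -0.3,"ay": 0.2,"az": 0,"grip": -0.1},
    {"tx": 0.093,"ty": 0,"tz": -0.0015,"ax": -0.3,"ay": 0.2,"az": 0,"grip": -0.1},
    {"tx": 0.097,"ty": 0,"tz": -0.0015,"ax": -0.3,"ay": 0.2,"az": 0,"grip": -0.1},
    {"tx": 0.097,"ty": 0,"tz": -0.0015,"ax": -0.3,"ay": 0.2,"az": 0,"grip": -0.1},
    {"tx": 0.097,"ty": 0,"tz": -0.0015,"ax": -0.3,"ay": 0.2,"az": 0,"grip": -0.1},
    {"tx": 0.097,"ty": 0,"tz": -0.0015,"ax": -0.3,"ay": 0.2,"az": 0,"grip": 0.1},
  ],
)

```text
time: 10.65
position: [535.4, 154.1, 89.5]
ee_rot: [49.2, 89.9, 60.6]
ft_force: [1.2, -0.6, -0.1]
grip_width: 0.452
```

Run:
```python
from h import *
plan([535.3,153.6,36],11.3)
```

```text
time 10.65 pos [535.4 154.1  89.5] grasp [535.5 154.3  35.5] tooly yaw 101.41 tilt 0.13 F [ 1.2 -0.6 -0.1] w 0.452 j [16. 31. -9. 50.  0.  5.]
-> t(m) [-0.0005 -0.0005 -0.0002] a(deg) [ 0.11  0.09 -0.1 ] rows 0.018243299562345733 0.02369645941646179
```

Emit:
apply_moves(
  increments=[
    {"tx": 0,"ty": -0.0005,"tz": 0,"ax": 0,"ay": 0,"az": 0,"grip": 0.3},
    {"tx": 0,"ty": -0.0005,"tz": 0,"ax": 0,"ay": 0,"az": 0,"grip": 0.5},
    {"tx": 0,"ty": -0.0005,"tz": 0,"ax": 0,"ay": 0,"az": 0,"grip": 1},
    {"tx": 0,"ty": -0.0005,"tz": 0,"ax": 0,"ay": 0,"az": 0,"grip": 1},
    {"tx": 0,"ty": -0.0005,"tz": 0,"ax": 0,"ay": 0,"az": 0,"grip": 1},
    {"tx": 0,"ty": -0.0005,"tz": 0,"ax": 0,"ay": 0,"az": 0,"grip": 1},
    {"tx": 0,"ty": -0.0005,"tz": 0,"ax": 0,"ay": 0,"az": 0,"grip": 1},
    {"tx": -0.002,"ty": -0.0005,"tz": 0,"ax": 0,"ay": 0,"az": 0,"grip": 1},
    {"tx": -0.006,"ty": -0.0005,"tz": 0,"ax": 0,"ay": 0,"az": 0,"grip": 1},
    {"tx": -0.014,"ty": -0.0005,"tz": 0,"ax": 0,"ay": 0,"az": 0,"grip": 1},
    {"tx": -0.026,"ty": -0.0005,"tz": 0,"ax": 0,"ay": 0,"az": 0,"grip": 1},
    {"tx": -0.042,"ty": -0.0005,"tz": 0,"ax": 0,"ay": 0,"az": 0,"grip": 1},
    {"tx": -0.06,"ty": -0.0005,"tz": 0,"ax": 0,"ay": 0,"az": 0,"grip": 1},
    {"tx": -0.08,"ty": -0.0005,"tz": 0,"ax": 0,"ay": 0,"az": 0,"grip": 1},
    {"tx": -0.1,"ty": -0.0005,"tz": 0,"ax": 0,"ay": 0,"az": 0,"grip": 1},
    {"tx": -0.12,"ty": -0.0005,"tz": 0,"ax": 0,"ay": 0,"az": 0,"grip": 1},
    {"tx": -0.134,"ty": -0.0005,"tz": 0,"ax": 0,"ay": 0,"az": 0,"grip": 1},
    {"tx": -0.14,"ty": -0.0005,"tz": 0,"ax": 0,"ay": 0,"az": 0,"grip": 1},
    {"tx": -0.14,"ty": -0.0005,"tz": 0,"ax": 0,"ay": 0,"az": 0,"grip": 1},
    {"tx": -0.14,"ty": -0.0005,"tz": 0,"ax": 0,"ay": 0,"az": 0,"grip": 1},
  ],
  newtons=90,
)

```text
time: 12.32
position: [534.3, 153.1, 227.6]
ee_rot: [146.9, 89.8, 158.3]
ft_force: [0.4, -0.4, -2.7]
grip_width: 0.305
```

Run:
```python
from h import *
from station import *
plan([467,-193,173],-6.3)
for n in ("side","wrist"):
    p,d=camera(n); m=camera_model(n); np.savez(n+"5.npz",p=p,d=d,K=m["camera_matrix"],R=m["R"],t=m["t"])
    cv2.imwrite(f"pics/{n}5.png",cv2.resize(p[:,:,::-1],(800,600),interpolation=cv2.INTER_CUBIC))
```

```text
time 12.32 pos [534.3 153.1 227.6] grasp [534.2 153.1 173.6] tooly yaw 101.4 tilt 0.15 F [ 0.4 -0.4 -2.7] w 0.305 j [16. 23.  1. 69.  0.  5.]
-> t(m) [ 0.0004 -0.3259 -0.1344] a(deg) [17.7  -0.14 -0.06] rows 8.454836576650552 2.472733532418377
```

View pics/side5.png

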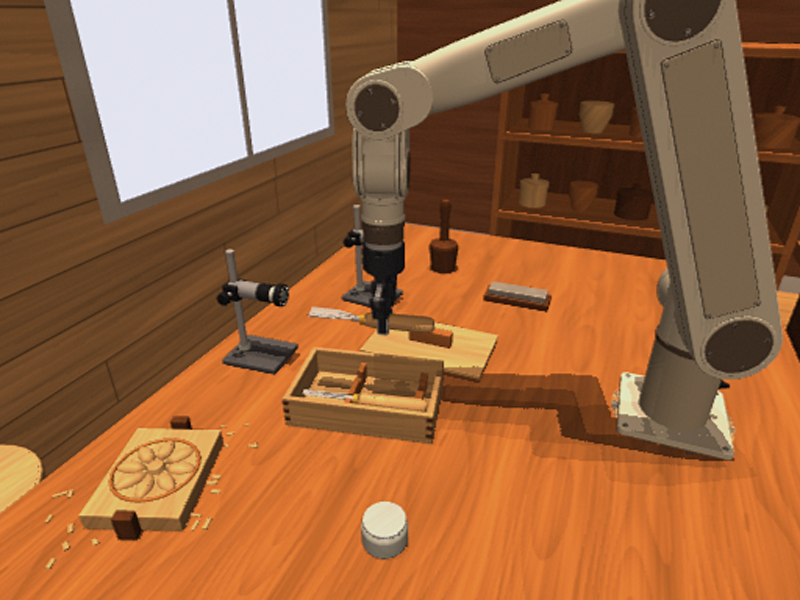

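View pics/wrist5.png

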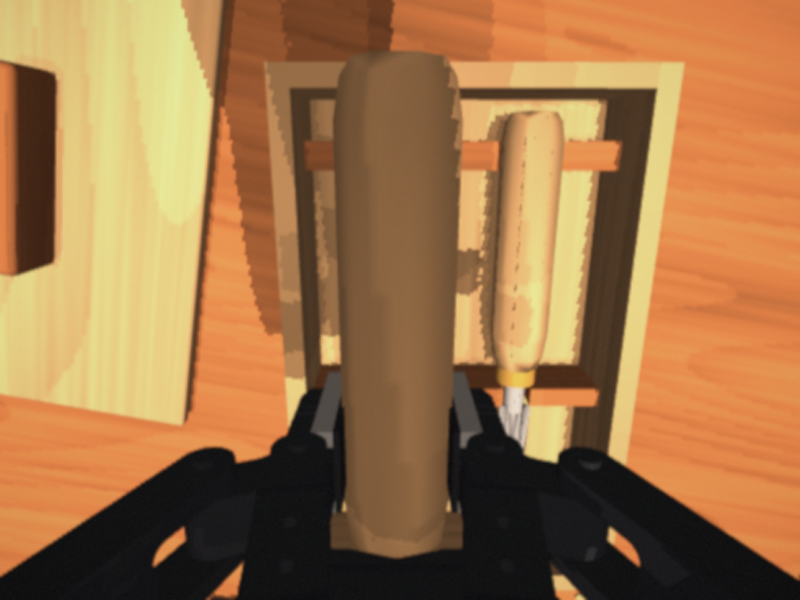

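The gouge is held clear: blade at (330,313) and handle end at (435,323) in the side view. The narrow gouge is undisturbed. I'll measure the pitch and roll of the held gouge.

```bash
cat > meas.py <<'E'
from h import *
def gouge(W,center,yaw,tag):
    # W cloud, center grasp pt xyz; local along yaw
    a=np.radians(yaw);ex=np.array([np.cos(a),np.sin(a),0]);ey=np.array([-np.sin(a),np.cos(a),0])
    D=W-np.array(center);X=D@ex;Y=D@ey;Z=D[...,2]
    m=(np.abs(Y)<25)&(np.abs(Z)<22)&(X>-130)&(X<190)
    for lo in range(-110,180,10):
        k=m&(X>=lo)&(X<lo+10)
        if k.sum()>4: print(tag,lo,k.sum(),"Y",np.percentile(Y[k],[5,95]).round(1),"Z",np.percentile(Z[k],[5,50,95]).round(1))
    k=m&(X>100);print("Xmax",np.sort(X[k])[-8:].round(1)) if k.sum()>8 else 0
    k=m&(X<0);print("Xmin",np.sort(X[k])[:8].round(1)) if k.sum()>8 else 0
E
python3 - <<'E'
from meas import *
for n in("side","wrist"):
    f=np.load(n+"5.npz");gouge(cloud(f["d"],f["K"],f["R"],f["t"]),[534.2,153.1,173.6],11.3,n)
E
```

```text
side -100 7 Y [-5.6  0.5] Z [-5.7  4.8 11.1]
side -90 37 Y [-2.2 12.1] Z [-7.   7.3 15.3]
side -80 35 Y [-3.8 13.8] Z [-7.8  9.4 16.4]
side -70 40 Y [-4.2 14.3] Z [-10.1   8.   15.7]
side -60 32 Y [-4.7 14.7] Z [-5.1  9.8 16.2]
side -50 37 Y [-3.2 15. ] Z [-7.4  8.6 15.3]
side -40 34 Y [-5.2 14.7] Z [-11.6   9.3  15.6]
side -30 37 Y [-4.7 14. ] Z [-6.   7.7 15.6]
side -20 37 Y [-1.3 18.4] Z [-7.8  9.8 15.9]
side -10 39 Y [-18.1  24.8] Z [-17.3   6.3  18.7]
side 0 14 Y [17.2 24.5] Z [-15.8  -2.3  13.3]
side 10 22 Y [ 8.  19.2] Z [-11.8  -0.2  10.3]
side 20 24 Y [-1.7 13.8] Z [-5.6  5.7 13.8]
side 30 28 Y [-2.7 12.1] Z [-6.2  7.  13.2]
side 40 20 Y [0.2 9.3] Z [-5.7  5.4 10.2]
side 50 13 Y [0.2 5.2] Z [-3.2  4.3  6.4]
side 60 10 Y [-7.4  7.3] Z [-0.3  4.4  5.5]
side 70 15 Y [-10.3  10. ] Z [2.3 3.8 6.1]
side 80 16 Y [-12.4  13.1] Z [1.9 3.9 7.4]
side 90 20 Y [-16.8  15.4] Z [1.6 3.7 9.3]
side 100 21 Y [-13.7  14.1] Z [0.9 4.6 8.2]
side 110 21 Y [-15.1  14. ] Z [1.3 4.7 8.8]
side 120 18 Y [-15.   15.8] Z [1.7 5.4 7.8]
side 130 21 Y [-14.7  17.9] Z [0.7 4.4 7.7]
side 140 18 Y [-16.3  13.
[... 170 characters left out ...]
 12.5]
wrist -90 2619 Y [-10.5  12.7] Z [ 6.6 12.4 14.5]
wrist -80 2653 Y [-11.3  13.4] Z [ 6.8 13.2 15. ]
wrist -70 2444 Y [-11.3  13.4] Z [ 6.7 13.2 14.9]
wrist -60 2271 Y [-11.4  13.4] Z [ 6.6 13.  14.8]
wrist -50 2099 Y [-11.4  13.4] Z [ 6.5 13.  14.7]
wrist -40 1948 Y [-11.5  13.3] Z [ 6.5 12.9 14.6]
wrist -30 1791 Y [-11.4  13.3] Z [ 6.4 12.8 14.5]
wrist -20 2957 Y [-17.8  19.4] Z [-6.6 11.9 18.1]
wrist -10 2528 Y [-23.1  23.1] Z [-5.6 12.4 18.5]
wrist 0 1803 Y [-12.9  14.6] Z [ 7.  13.1 18.5]
wrist 10 1290 Y [-11.4  13. ] Z [ 6.2 12.6 14. ]
wrist 20 936 Y [-10.9  12.5] Z [ 5.5 11.3 13.2]
wrist 30 38 Y [-10.9  12.5] Z [4.  5.7 8.1]
Xmin [-93.3 -93.3 -93.3 -93.2 -93.2 -93.2 -93.2 -93.1]
```

Run:
```python
from h import *
plan([406,-187.5,171.5],-6.3)
```

```text
time 12.42 pos [533.8 152.9 226.6] grasp [533.6 153.  172.6] tooly yaw 101.4 tilt 0.27 F [-1.   0.5 -2.6] w 0.311 j [16. 23.  1. 69.  0.  5.]
-> t(m) [ 0.0015 -0.3085 -0.1926] a(deg) [17.7  -0.26 -0.03] rows 8.720751154881048 2.473023320918598
```

Emit:
apply_moves(
  increments=[
    {"tx": 0,"ty": -0.008,"tz": -0.006,"ax": 0.5,"ay": 0,"az": 0,"grip": 1},
    {"tx": 0,"ty": -0.024,"tz": -0.018,"ax": 1,"ay": 0,"az": 0,"grip": 1},
    {"tx": 0,"ty": -0.044,"tz": -0.032,"ax": 2,"ay": 0,"az": 0,"grip": 1},
    {"tx": 0,"ty": -0.066,"tz": -0.046,"ax": 3,"ay": 0,"az": 0,"grip": 1},
    {"tx": 0,"ty": -0.09,"tz": -0.062,"ax": 4.5,"ay": 0,"az": 0,"grip": 1},
    {"tx": 0,"ty": -0.114,"tz": -0.078,"ax": 6,"ay": 0,"az": 0,"grip": 1},
    {"tx": 0,"ty": -0.138,"tz": -0.093,"ax": 7.5,"ay": 0,"az": 0,"grip": 1},
    {"tx": 0,"ty": -0.162,"tz": -0.108,"ax": 9,"ay": 0,"az": 0,"grip": 1},
    {"tx": 0,"ty": -0.186,"tz": -0.123,"ax": 10.5,"ay": 0,"az": 0,"grip": 1},
    {"tx": 0,"ty": -0.21,"tz": -0.138,"ax": 12,"ay": 0,"az": 0,"grip": 1},
    {"tx": 0,"ty": -0.234,"tz": -0.153,"ax": 13.5,"ay": 0,"az": 0,"grip": 1},
    {"tx": 0,"ty": -0.258,"tz": -0.167,"ax": 15,"ay": 0,"az": 0,"grip": 1},
    {"tx": 0,"ty": -0.28,"tz": -0.18,"ax": 16.5,"ay": 0,"az": 0,"grip": 1},
    {"tx": 0,"ty": -0.296,"tz": -0.188,"ax": 17.3,"ay": 0,"az": 0,"grip": 1},
    {"tx": 0,"ty": -0.306,"tz": -0.192,"ax": 17.7,"ay": 0,"az": 0,"grip": 1},
    {"tx": 0,"ty": -0.3085,"tz": -0.1926,"ax": 17.7,"ay": 0,"az": 0,"grip": 1},
    {"tx": 0,"ty": -0.3085,"tz": -0.1926,"ax": 17.7,"ay": 0,"az": 0,"grip": 1},
    {"tx": 0,"ty": -0.3085,"tz": -0.1926,"ax": 17.7,"ay": 0,"az": 0,"grip": 1},
  ],
)

```text
time: 13.92
position: [406.8, -186.7, 227.5]
ee_rot: [147.0, 89.8, 140.8]
ft_force: [0.4, 0.3, -2.7]
grip_width: 0.311
```

Run:
```python
from meas import *
from station import *
plan([465.8,-194,171.5],-6.3)
s=observe();g=s["position"]+Ro.from_euler("xyz",s["ee_rot"],degrees=True).as_matrix()[:,0]*54
for n in ("side","scene"):
    p,d=camera(n); m=np.load(n+"m.npz"); np.savez(n+"6.npz",p=p,d=d)
    W=cloud(d,m["K"],m["R"],m["t"]);gouge(W,g,-6.3,n)
    c=p[110:250,200:400] if n=="side" else p[150:290,130:330]
    cv2.imwrite(f"pics/{n}6.png",cv2.resize(c[:,:,::-1],(800,560),interpolation=cv2.INTER_CUBIC))
```

```text
time 13.92 pos [ 406.8 -186.7  227.5] grasp [ 406.7 -186.6  173.5] tooly yaw 83.74 tilt 0.18 F [ 0.4  0.3 -2.7] w 0.311 j [-25.  11. -15.  64.   0. -18.]
-> t(m) [ 0.0019 -0.0008  0.0594] a(deg) [ 0.04 -0.15 -0.1 ] rows 1.4262266773564063 0.025670917213786653
side -100 7 Y [-2.7  9.5] Z [-4.3  3.8 10.8]
side -90 24 Y [-5.4 13.7] Z [-5.8  6.7 15.2]
side -80 25 Y [ 4.1 15.2] Z [-6.7  9.1 17. ]
side -70 26 Y [-1.3 15. ] Z [-8.7  7.4 17.4]
side -60 21 Y [ 1.1 16.4] Z [-7.2  8.1 15. ]
side -50 25 Y [-4.6 14.1] Z [-9.6  7.1 15.1]
side -40 24 Y [-2.4 14.2] Z [-9.   7.6 15. ]
side -30 25 Y [-4.1 16.4] Z [-5.5  7.2 15.1]
side -20 23 Y [-1.6 15.2] Z [-9.5  7.3 15.8]
side -10 33 Y [-15.6  24.3] Z [-14.8   8.5  19. ]
side 0 11 Y [17.1 24.5] Z [-17.   -2.9  14. ]
side 10 14 Y [10.3 20.5] Z [-12.8   0.8  10.7]
side 20 16 Y [ 5.4 15.4] Z [-6.3  3.8 12.4]
side 30 17 Y [ 0.1 14. ] Z [-8.4  5.8 12.4]
side 40 10 Y [ 4.1 10.2] Z [-5.7  3.8  9.9]
side 50 7 Y [0.9 5.5] Z [-1.6  1.   4.7]
side 60 8 Y [-7.3  8.5] Z [1.5 4.6 6. ]
side 70 9 Y [-10.3  13.2] Z [1.4 3.3 7.8]
side 80 8 Y [-10.7  12.8] Z [2.5 5.5 
[... 571 characters left out ...]
16 Y [-9.  11.6] Z [ 5.3 10.2 17.3]
scene 30 13 Y [-10.5  11.3] Z [-0.4  8.7 12.8]
scene 40 17 Y [-10.3   9.4] Z [-2.2  5.3 11.3]
scene 50 6 Y [-4.   3.2] Z [2.8 5.3 8.4]
scene 60 10 Y [-7.3  7.5] Z [1.1 2.5 6. ]
scene 70 12 Y [-10.1   9.8] Z [-0.3  2.6  5.2]
scene 80 12 Y [-12.5   8.9] Z [-1.2  3.2  6.5]
scene 90 15 Y [-12.8  13.5] Z [0.4 3.7 7.9]
scene 100 18 Y [-14.4  13.5] Z [-1.1  3.   8.1]
scene 110 13 Y [-14.   11.5] Z [-0.7  3.5  6.1]
scene 120 20 Y [-14.3  15.6] Z [-0.8  2.2  8.4]
scene 130 15 Y [-14.1  12.9] Z [-0.5  2.4  8.2]
scene 140 17 Y [-15.7  14.1] Z [-0.2  5.2  6.9]
Xmax [145.1 145.3 145.3 145.7 145.9 146.5 146.5 148.5]
Xmin [-38.9 -36.3 -33.9 -28.8 -22.2 -21.1 -20.8 -18.9]
```

View pics/side6.png

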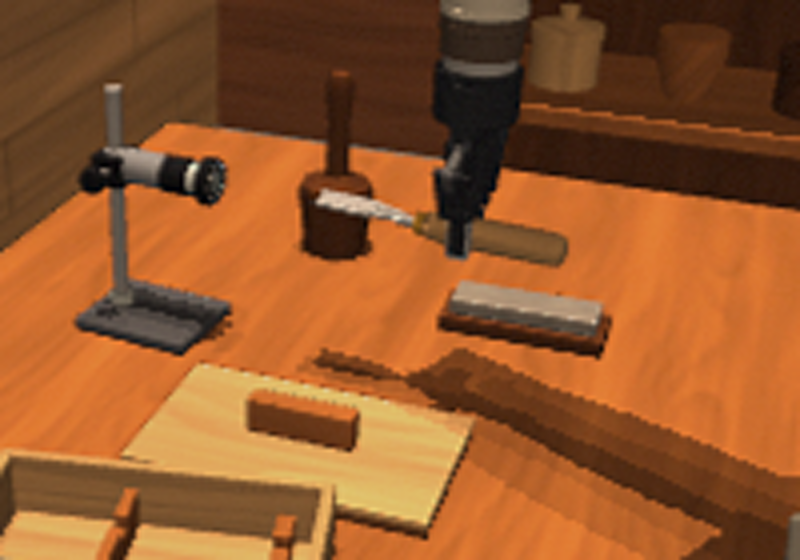

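View pics/scene6.png

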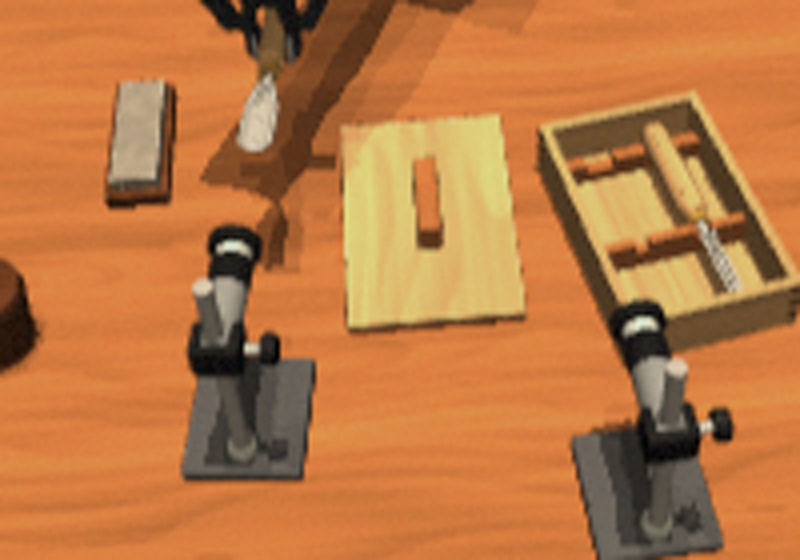

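Run:
```python
from h import *
for n in("scene","side"):
  Ps=[]
  for i in("0","6"):
    f=np.load(n+i+".npz");m=np.load(n+"m.npz");W=cloud(f["d"],m["K"],m["R"],m["t"])
    x,y,z=W[...,0],W[...,1],W[...,2]
    k=(z>9)&(z<18)&(x>655)&(x<830)&(y>-320)&(y<-140)
    print(n,"base",k.sum(),cv2.minAreaRect(W[k][:,:2].astype(np.float32)))
    k=(z>200)&(x>740)&(x<820)&(y>-260)&(y<-200); print(" post",W[k].mean(0).round(1))
    # front face/rim points: x within 8 of front
    k=(z>145)&(z<202)&(x>655)&(x<682)&(y>-250)&(y<-185)
    q=W[k]; print(" rim y",np.percentile(q[:,1],[1,5,95,99]).round(1),"z",np.percentile(q[:,2],[1,5,95,99]).round(1),"x",np.percentile(q[:,0],[1,5,50]).round(1))
    # barrel cylinder fit: axis through (y0+s*(x-662), z0), radius r by section
    k=(z>140)&(z<202)&(x>655)&(x<745)&(y>-262)&(y<-185); q=W[k]
    from scipy.optimize import least_squares
    # mid section grey barrel
    b=q[(q[:,0]>690)&(q[:,0]<735)]
    def res(p,b):
        return np.hypot((b[:,1]-p[0]-p[1]*(b[:,0]-662))*np.cos(np.arctan(p[1])),b[:,2]-p[2])-p[3]
    r=least_squares(res,[-215,-.1,173,18],args=(b,),loss="soft_l1",bounds=([-240,-.4,150,16],[-190,.3,195,26]));print(" barrel y0,slopedeg,z,r",r.x[0].round(1),np.degrees(np.arctan(r.x[1])).round(1),r.x[2:].round(1),len(b))
```

```text
scene base 645 ((738.1737060546875, -224.55718994140625), (109.91426849365234, 129.56117248535156), 84.58518981933594)
 post [ 779.7 -228.8  230.8]
 rim y [-240.3 -238.1 -196.9 -195.2] z [156.6 165.6 194.1 195.6] x [663.2 664.  674. ]
 barrel y0,slopedeg,z,r -217.3 -6.9 [170.8  18.4] 109
scene base 646 ((738.6556396484375, -225.33128356933594), (110.31645202636719, 128.05601501464844), 84.24845886230469)
 post [ 780.2 -228.8  231.5]
 rim y [-240.4 -238.2 -197.1 -195.3] z [160.8 166.1 193.7 195. ] x [660.1 663.7 674.1]
 barrel y0,slopedeg,z,r -216.3 -8.3 [170.8  18.3] 112
side base 361 ((736.4494018554688, -223.63426208496094), (111.00415802001953, 130.58047485351562), 83.4554672241211)
 post [ 775.8 -225.5  227.7]
 rim y [-233.3 -232.  -195.4 -194.3] z [153.1 155.5 193.8 194.6] x [660.5 661.2 665.3]
 barrel y0,slopedeg,z,r -218.7 -4.8 [172.8  17.7] 96
side base 367 ((736.58935546875, -221.9967041015625), (114.10575866699219, 133.47140502929688), 85.40799713134766)
 post [ 776.1 -226.5  228.4]
 rim y [-233.7 -231.9 -194.9 -192.1] z [152.  155.4 194.  195.4] x [660.1 661.  665.4]
 barrel y0,slopedeg,z,r -214.7 -9.5 [172.2  17.6] 96
```

The estimates agree: lens ≈ (663,-216,172), yaw ≈ -5.8°. Now forward to the final pose.

Run:
```python
from h import *
plan([466.4,-196.7,170.5],-5.8)
```

```text
time 14.02 pos [ 407.  -186.4  227.7] grasp [ 406.9 -186.3  173.7] tooly yaw 83.8 tilt 0.16 F [-0.4 -0.1 -2.3] w 0.311 j [-25.  11. -15.  64.   0. -18.]
-> t(m) [ 0.003  -0.0038  0.0601] a(deg) [-0.4  -0.14 -0.08] rows 1.446671507101506 0.059856212244017146
```

Emit:
apply_moves(
  increments=[
    {"tx": 0.001,"ty": -0.001,"tz": 0.008,"ax": -0.2,"ay": 0,"az": 0,"grip": 1},
    {"tx": 0.002,"ty": -0.002,"tz": 0.02,"ax": -0.4,"ay": 0,"az": 0,"grip": 1},
    {"tx": 0.003,"ty": -0.003,"tz": 0.033,"ax": -0.4,"ay": 0,"az": 0,"grip": 1},
    {"tx": 0.003,"ty": -0.0038,"tz": 0.045,"ax": -0.4,"ay": 0,"az": 0,"grip": 1},
    {"tx": 0.003,"ty": -0.0038,"tz": 0.053,"ax": -0.4,"ay": 0,"az": 0,"grip": 1},
    {"tx": 0.003,"ty": -0.0038,"tz": 0.058,"ax": -0.4,"ay": 0,"az": 0,"grip": 1},
    {"tx": 0.003,"ty": -0.0038,"tz": 0.06,"ax": -0.4,"ay": 0,"az": 0,"grip": 1},
    {"tx": 0.003,"ty": -0.0038,"tz": 0.06,"ax": -0.4,"ay": 0,"az": 0,"grip": 1},
    {"tx": 0.003,"ty": -0.0038,"tz": 0.06,"ax": -0.4,"ay": 0,"az": 0,"grip": 1},
    {"tx": 0.003,"ty": -0.0038,"tz": 0.06,"ax": -0.4,"ay": 0,"az": 0,"grip": 1},
  ],
)

```text
time: 14.85
position: [465.5, -197.5, 224.7]
ee_rot: [157.2, 89.8, 151.3]
ft_force: [-0.0, 0.4, -1.1]
grip_width: 0.309
```

Run:
```python
from meas import *
from station import *
plan([466.4,-196.7,170.5],-5.8)
a=np.radians(-5.8);ex=np.array([np.cos(a),np.sin(a),0]);ey=np.array([-np.sin(a),np.cos(a),0])
for n in ("side","scene"):
    p,d=camera(n); m=np.load(n+"m.npz"); np.savez(n+"7.npz",p=p,d=d)
    W=cloud(d,m["K"],m["R"],m["t"])
    D=W-np.array([663,-216.2,172]);X=D@ex;Y=D@ey;Z=D[...,2]
    k=(X>-160)&(X<-30)&(abs(Y)<30)&(abs(Z)<25)
    for lo in range(-130,-40,15):
        j=k&(X>lo)&(X<lo+15)
        if j.sum()>3: print(n,lo,j.sum(),"Y",np.percentile(Y[j],[5,95]).round(1),"Z",np.percentile(Z[j],[5,50,95]).round(1))
    print("edge X",np.sort(X[k])[-5:].round(1))
    j=(X>-15)&(X<15)&(abs(Y)<32)&(abs(Z)<32);print("rim X",np.percentile(X[j],[2,50]),"Y",np.percentile(Y[j],[2,98]),"Z",np.percentile(Z[j],[2,98]))
    k=(W[...,2]>12)&(W[...,2]<24)&(W[...,0]>360)&(W[...,0]<660)&(W[...,1]>-145)&(W[...,1]<65);print("lid z",np.median(W[...,2][k]),cv2.minAreaRect(W[k][:,:2].astype(np.float32)))
    c=p[110:250,200:400] if n=="side" else p[150:290,130:330]
    cv2.imwrite(f"pics/{n}7.png",cv2.resize(c[:,:,::-1],(800,560),interpolation=cv2.INTER_CUBIC))
print(observe()["joint_vel"].round(2),observe()["grip_width"])
```

```text
time 14.85 pos [ 465.5 -197.5  224.7] grasp [ 465.4 -197.4  170.7] tooly yaw 84.1 tilt 0.16 F [-0.   0.4 -1.1] w 0.309 j [-23.  17.  -7.  66.   0. -17.]
-> t(m) [0.0002 0.0009 0.0008] a(deg) [-0.1  -0.15 -0.06] rows 0.028665241787895035 0.026539732517510246
side -130 11 Y [-13.4  11.8] Z [1.5 3.2 5.6]
side -115 17 Y [-15.1  12.5] Z [-0.   4.2  6.5]
side -100 16 Y [-15.7  12.4] Z [0.9 3.2 7. ]
side -85 15 Y [-19.8  12.1] Z [0.6 3.4 5.9]
side -70 16 Y [-17.4  14.3] Z [0.4 4.8 7.5]
side -55 6 Y [-19.9   9.2] Z [0.4 2.  6.3]
edge X [-53.4 -49.9 -49.8 -49.5 -47.9]
rim X [-1.57400535  1.77048147] Y [-17.73334555  23.34993933] Z [-19.10571626  24.02405259]
lid z 17.42649416237551 ((509.51611328125, -45.12054443359375), (276.141357421875, 181.7900848388672), 0.25525423884391785)
scene -130 18 Y [-12.1   7.1] Z [-2.2  1.7  4.8]
scene -115 26 Y [-16.6  12.1] Z [-1.5  0.9  5.6]
scene -100 23 Y [-15.   11.3] Z [-2.3  1.8  5.5]
scene -85 32 Y [-15.7  13.1] Z [-3.   1.2  8. ]
scene -70 29 Y [-17.5  11.9] Z [-3.4  1.3  7.4]
scene -55 4 Y [-15.6   8.4] Z [-1.   3.1  5.5]
edge X [-55.1 -54.8 -53.5 -52.6 -49.1]
rim X [-0.63715442 10.45322449] Y [-22.54571958  20.93632289] Z [-10.85317329  23.2998136 ]
lid z 16.227858801080853 ((510.358154296875, -45.80035400390625), (282.4396057128906, 175.89752197265625), 0.13402588665485382)
[ 0.06 -0.05  0.28 -0.03  0.07  0.08] 0.3108419095813373
```

View pics/side7.png

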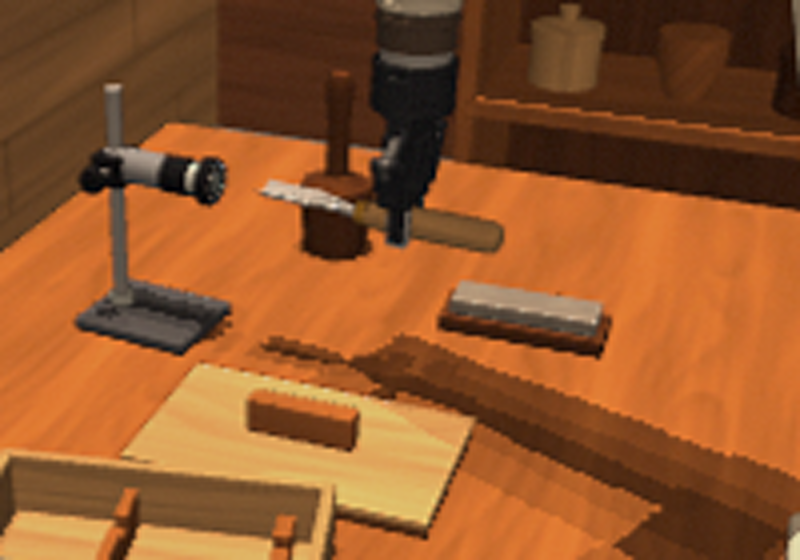

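View pics/scene7.png

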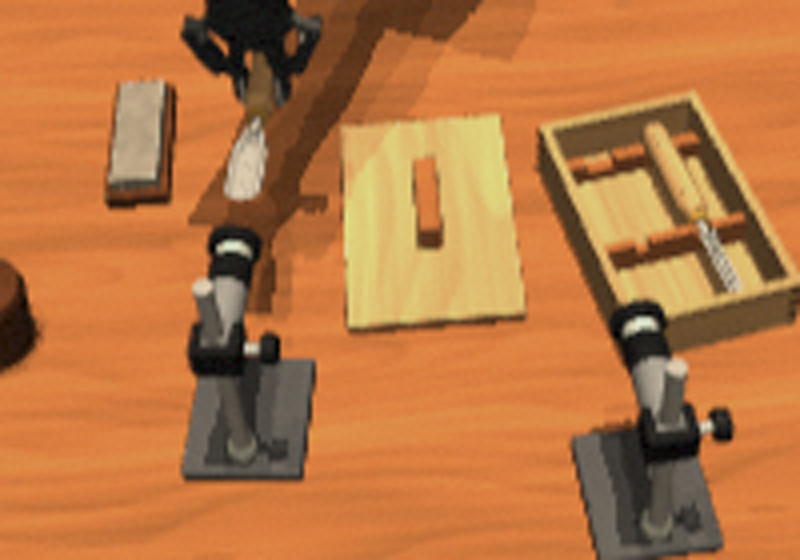

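Emit:
apply_moves(
  increments=[
    {"tx": 0,"ty": 0.001,"tz": 0,"ax": 0,"ay": 0,"az": 0,"grip": 1},
    {"tx": 0,"ty": 0.0015,"tz": 0,"ax": 0,"ay": 0,"az": 0,"grip": 1},
    {"tx": 0,"ty": 0.0015,"tz": 0,"ax": 0,"ay": 0,"az": 0,"grip": 1},
    {"tx": 0,"ty": 0.0015,"tz": 0,"ax": 0,"ay": 0,"az": 0,"grip": 1},
    {"tx": 0,"ty": 0.0015,"tz": 0,"ax": 0,"ay": 0,"az": 0,"grip": 1},
    {"tx": 0,"ty": 0.0015,"tz": 0,"ax": 0,"ay": 0,"az": 0,"grip": 1},
    {"tx": 0,"ty": 0.0015,"tz": 0,"ax": 0,"ay": 0,"az": 0,"grip": 1},
    {"tx": 0,"ty": 0.0015,"tz": 0,"ax": 0,"ay": 0,"az": 0,"grip": 1},
  ],
)

```text
time: 15.62
position: [466.2, -196.2, 224.7]
ee_rot: [154.1, 89.9, 148.2]
ft_force: [-0.1, 0.1, -1.9]
grip_width: 0.31
```

Run:
```python
from h import *
from station import *
plan([466.4,-196.7,170.5],-5.8)
print(close_job())
```

```text
time 15.62 pos [ 466.2 -196.2  224.7] grasp [ 466.1 -196.1  170.7] tooly yaw 84.1 tilt 0.13 F [-0.1  0.1 -1.9] w 0.31 j [-23.  17.  -7.  66.   0. -17.]
-> t(m) [ 0.0002 -0.0005  0.0002] a(deg) [-0.1  -0.12 -0.06] rows 0.014158764999944739 0.022606146474275886
the job is handed in; nothing more can be done
None
```

I laid the lid flat on the clear bench right of the case, took the wide gouge out, and handed the job in at 15.6 s with it held at the inspection camera. I have no verdict on the run.

My last picture check, before a final 1.5 mm sideways correction, showed:

- **Distance to the glass:** the edge stands about 50 mm in front of it. The two views read 48 and 49 mm at the foremost blade points.
- **Centring:** the edge was about 2 mm off the lens axis sideways, which the correction was meant to reduce, and within about 2 mm in height.
- **Attitude:** the gouge is level, hollow side up, and within about 1° of the lens axis.
- **Lid:** it lies flat, with its top at 16–17 mm in both views (17 expected).
- **Other things:** the narrow gouge, mallet, stone and both cameras looked undisturbed in the last pictures. The tin was outside those crops, and looked undisturbed when I last saw it, after the gouge was lifted.

The two fixed views disagree by 1–4 mm on the lens centre sideways and on heights. The lens angle (-5 to -7°) is an average of several fits. I took no picture after the final correction; only the arm's pose readout confirmed it.

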